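Hang the pulse sensor on the free branch of the tree rack

ROBOT

A 7-joint arm with a two-finger parallel gripper is mounted at the origin on the work surface. World frame = base frame: x ahead of the robot, y to its left, z up, the work surface at z = 0. Lengths are in m, angles in degrees, forces in N, time in s.
With the tool pointing down it reaches from about 0.425 to 0.875 m from the base axis. Payload 4.7 kg.
Tool frame: the origin (TCP) lies on the centre line of the jaws, within the pads' length; the fingertips stand 25 mm ahead of it and the grasp point (between the pads) lies 6 mm ahead of it; z points along the fingers, y is the direction in which the jaws open and shut (so a half turn about z gives the same grasp; the last joint's range is limited). The gripper opens to 87 mm and grips with 3 to 60 N. Pads are 19 mm wide; open, the fingers measure 117 mm over their backs; the gripper's body (75 mm by 190 mm) begins 51 mm behind the grasp point.
Start: joints at [68.073, 18.392, -4.016, 83.108, 1.295, 78.541, -3.26], TCP at [0.251, -0.6, 0.214] pointing down, gripper open.
Joint ranges: [-163.93, 163.93], [-17.29, 119.83], [-79.2, 71.16], [3.27, 140.29], [-89.18, 269.18], [5.43, 117.66], [-154.24, 154.24]. Speed limits (degrees/s): [147.25, 147.25, 180, 180, 180, 180, 180].

INTERFACE

Orientations are given as [roll, pitch, yaw] about the fixed x, y, z axes, in that order (R = Rz(yaw) Ry(pitch) Rx(roll)).
In Python, from cell import env gives the robot as it stands.
- The arm moves only by the shell command python3 -m creep 'ROWS' [OPENING] [FORCE]. ROWS is JSON, a list of rows, each an object of numbers: "tx", "ty", "tz": the shift along the tool's x, y, z in m; "rx", "ry", "rz": the turn, a rotation vector about the tool's x, y, z in degrees. In form: [{"tx": .., "ty": .., "tz": .., "rx": .., "ry": .., "rz": ..}, ...]. A call has 1 to 20 rows; each row shifts and turns the commanded pose from where the row before left it, along the tool's axes as they then stand; what a row does not reach is not made up. A row lasts 1/8 s, in which the tool goes at most 62.5 mm and 10.7 degrees, less where a joint would pass 70% of its speed; a pose out of reach is approached as far as the arm can. A call is refused whole if a number of a shift passes 0.0625 or a number of a turn 10.7, either way. A call with a gripper value outside its range is refused whole. OPENING is the finger opening in m, from 0 to 0.087, set as the call begins (- or left out, the last holds). The fingers move at their own pace and stop on an object; FORCE is the grip in N (left out, the last holds). Time passes only in rows, so rows that do not move let the fingers close. It gives the time, the measured TCP pose, the force and the opening at its end, in the units of the state.
- env.get_obs(): the state, without advancing time (a new reading comes with each control period).
- env.read_camera(name): name is "scene" or "top" or "wrist"; returns a dict with "pixels" (480x640x3 uint8, red, green, blue), "intrinsics" (3x3 intrinsics, pixels), "R" (3x3) and "t" (3): a world point X has camera coordinates R X + t. Camera axes: x right, y down, z forward; pixel columns grow to the right and rows downward; lengths in m; the calibration is good to about 2 mm. A picture is of the moment at which its call begins. There is no depth.
- env.sign_off(): hands the job in, once; it reports no verdict.
The state is a dict: "time_s": time; "qpos": joint angles; "joint_velocities": joint speeds; "effort": joint torques, N m; "tool_pos": TCP position; "tool_rot": TCP orientation; "force": force on the tool from outside, world axes, zero at the start; "wrist_torque": the same for the moment, N m; "grip_width": finger opening in m.
Only numpy, scipy, OpenCV 4.12 (cv2) and the standard library are available. Lean on these libraries where they do the work, as an engineer would, in place of code of your own. Each camera call takes 0.05 s, during which the arm holds its last target.

TASK

Turn the tree rack by its crank pin until the one empty branch points out over the tab on the rack's foot, then let it stand. Then pick up the aluminium pulse sensor by the tab on top of its hanger, keep it upright, thread its window onto that empty branch and leave it hanging there, with the branch still over the tab. Leave everything else on the counter where it is.

Things in the scene. Friction and masses are not known exactly. Their poses are not given: they have to be found in the camera images.
- rack: Bolted-down foot of the tree rack: dark steel disc, 150 mm across, 12 mm thick at the rim, 20 mm at the middle. Origin at the centre of its underside, on the tree's vertical turning axis. Its own -x axis points along the front tab, a flat bar 26 mm wide and 12 mm thick reaching 115 mm from the axis. Its place and heading vary.
- tree (a joint): Angle of the tree about the vertical axis, rad, growing anticlockwise seen from above; 0 (or any full turn): the empty branch lies exactly over the front tab. Starts anywhere from 0.9 to 5.38, turns either way without end stops in use, against about 0.12 N m of friction, and stays where left. The tree: aluminium post, 34 mm diameter, top 209 mm high, with four level branches at right angles.
- branch_root (a point): On the turning axis at the height of the branches' bar axes (175 mm). Turns with the tree: its -x axis points out along the empty branch. The other three carry things that are clipped on for good (grey box in a wire frame, dark ring, dark plug), 95 mm out, none higher than 192 or lower than 80 mm, none wider than 90 mm.
- branch_tip (a point): End of the upturned tip of the empty branch, 150 mm from the turning axis, 193 mm above the counter. Branches are round steel bars of 10 mm diameter, level (axis at 175 mm) out to 145 mm from the axis; then the end turns up, its centre line rising 18 mm (23 mm with its round end).
- crank_pin (a point): Centre of the top of the crank pin: upright round steel pin, 14 mm diameter, 46 mm tall above a flat crank arm (24 mm wide, its top 209 mm high; pin top 255 mm), 60 mm from the turning axis on the side straight opposite the empty branch. It turns with the tree; being round, it can swivel between the fingers while led round in a circle.
- sensor: Dull aluminium pulse sensor in its hanger, about 0.35 kg, standing upright. Origin at the centre of its underside, z up. Round body 65 mm across, 48 mm high, with a stub connector to 39 mm on its -x side. Above it a flat hanger, 14 mm thick along its own x, 64 mm wide along its own y, with a window right through along x. For hanging, either way round will do.
- sensor_eye (a point): Ridge of the window's gabled top, mid-thickness, 101.5 mm above the sensor's underside. The window is 44 mm wide, from 48 mm height up to 93 mm at its sides and 101 mm at the ridge. Hanging at rest, the ridge lies about 5 mm above the bar's axis.
- sensor_tab (a point): Centre of the top of the solid grip tab, 160 mm above the sensor's underside. The tab is 14 mm (sensor x) by 30 mm (sensor y) and spans 112 to 160 mm height.
- bearing: squat steel roller bearing, 84 mm across, 34 mm high, standing flat. Bystander; origin at the centre of its underside
- fuse_holder: cream ceramic fuse holder, 45 x 100 x 38 mm. Bystander; origin at the centre of its underside
- probe: blue anodised speed probe lying on the counter, 136 mm long, 34 mm thick. Bystander; origin under its middle
- panel: green plastic rocker switch panel lying flat, 85 x 140 x 51 mm. Bystander; origin at the centre of its underside
- screwdriver: screwdriver, 200 mm long, lying flat. Bystander; origin on its underside
- can: white can, 70 mm across, 90 mm high, standing. Bystander; origin at the centre of its underside
There are look-alikes about, which are no part of the job. What is shaped like the sensor but orange is not meant.

How it is judged:
By the outcome, as a careful person would: the job done as asked, in the order asked, and still so for the second after the job is handed in, with the robot touching nothing.
It also fails if it takes over 69 s, if anything falls off the work surface, if the arm or the gripper's body presses on something with over 40 N, if the wrist force passes 120 N, or if a joint passes its speed limit or range.

## Working session

There is one attempt and no reset: what is moved stays moved. The work goes in short steps, Python scripts to look and compute and a shell command to move; the robot and the scene stay as the last step left them, time stands still between calls to the robot, and variables do not carry over. Pictures are saved under pics/ and viewed, and the job is handed in when it is done.

```bash
ls; mkdir -p pics
cat > h.py <<'E'
import numpy as np, cv2
from cell import env
def snap(n,f=None):
    c=env.read_camera(n); 
    if f: cv2.imwrite('pics/'+f,c['pixels'][:,:,::-1])
    return c
def ray(c,u,v):
    K,R,t=np.array(c['intrinsics']),np.array(c['R']),np.array(c['t'])
    d=R.T@np.linalg.solve(K,[u,v,1.]); return -R.T@t,d
def plane(c,u,v,z):
    o,d=ray(c,u,v); return o+d*(z-o[2])/d[2]
def proj(c,X):
    p=np.array(c['intrinsics'])@(np.array(c['R'])@np.array(X,float)+np.array(c['t'])); return p[:2]/p[2]
def tri(c1,p1,c2,p2):
    o1,d1=ray(c1,*p1);o2,d2=ray(c2,*p2)
    s=np.linalg.lstsq(np.stack([d1,-d2],1),o2-o1,rcond=None)[0]
    a=o1+s[0]*d1;b=o2+s[1]*d2
    return (a+b)/2,np.linalg.norm(a-b)
E
python3 - <<'E'
from h import *
for n in['scene','top','wrist']:
    c=snap(n,n+'0.png'); print(n,np.round(-np.array(c['R']).T@c['t'],3),np.array(c['intrinsics'])[0,0])
print(env.get_obs())
E
```

```text
pics
scene [0.99  0.652 0.729] 448.0231428302957
top [0.238 0.013 1.389] 442.20095267695996
wrist [ 0.313 -0.574  0.383] 423.3653459302398
{'time_s': 0.15, 'qpos': array([68.07323769, 18.42968247, -4.01305033, 83.15942574,  1.29504388,
       78.54111042, -3.25934018]), 'joint_velocities': array([ 0.05916013, -0.02887783, -0.08345735, -0.22163351,  0.08057989,
        0.06355873, -0.0835723 ]), 'effort': array([ 2.94859058e-05, -4.91794395e+01, -4.04812675e-01, -3.12875819e+01,
       -6.42087520e-02,  4.04786097e-02,  1.02967063e-04]), 'tool_pos': array([ 0.25096281, -0.59912506,  0.21360306]), 'tool_rot': array([-1.79914991e+02,  5.93051677e-03,  2.27344871e+01]), 'force': array([-0.31802823, -0.11091884, -0.37433831]), 'wrist_torque': array([ 0.01101733, -0.03876224, -0.0634565 ]), 'grip_width': 0.08690114164987005}
```

View pics/scene0.png

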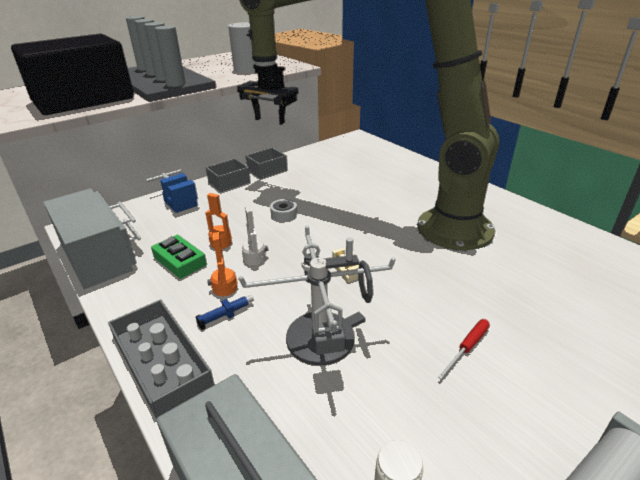

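View pics/top0.png

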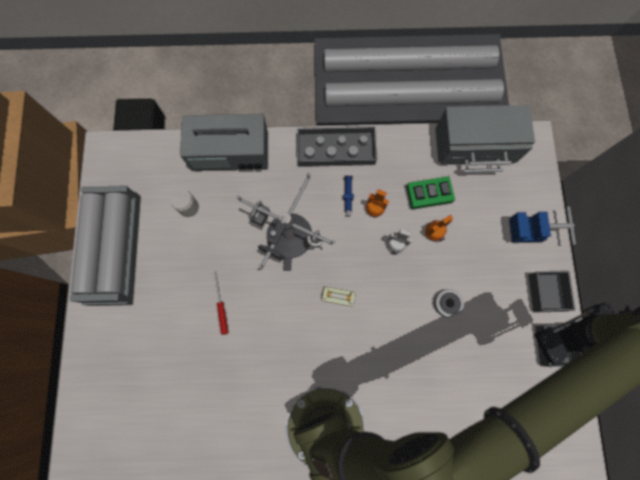

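View pics/wrist0.png

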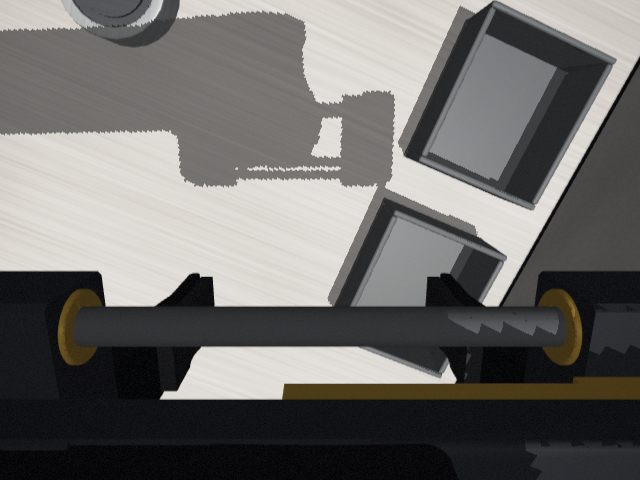

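Scene: the rack disc is at top (288,237). Sensor-shaped candidates in the top view are grey (398,241), orange (376,203) and orange (440,228). By the description, it is the grey one. Next I'll check close crops.

Run:
```python
from h import *
t=cv2.imread('pics/top0.png');s=cv2.imread('pics/scene0.png')
a=cv2.resize(t[165:285,225:345],(480,480),interpolation=cv2.INTER_CUBIC)
b=cv2.resize(t[200:260,370:450],(320,240),interpolation=cv2.INTER_CUBIC)
d=cv2.resize(s[190:300,200:290],(320,391)[:2],interpolation=cv2.INTER_CUBIC)[:360]
o=np.zeros((600,800,3),np.uint8);o[:480,:480]=a;o[:240,480:]=b;o[240:600,480:]=d
cv2.imwrite('pics/crop1.png',o)
cv2.imwrite('pics/crop2.png',cv2.resize(s[220:370,230:405],(700,600),interpolation=cv2.INTER_CUBIC))
```

```text
(no output)
```

View pics/crop1.png

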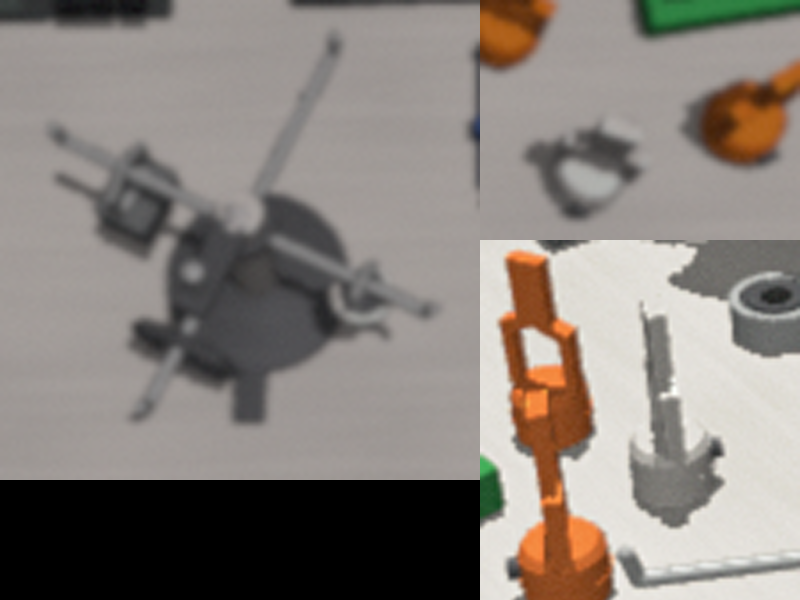

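View pics/crop2.png

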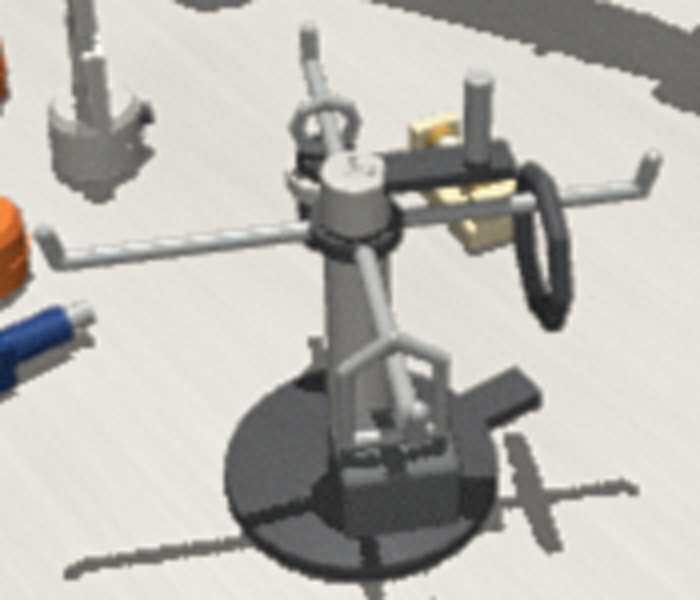

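Run:
```python
from h import *
T=snap('top');S=snap('scene')
for n,a,b,z in [('pin',(273,232.5),(349.75,239.5),.255),('tipE',(308.75,175.5),(240.75,278.75),.198),('post',(285.75,218),(319.25,262),.209),('tipDark opp',(260,268),(392.5,260),.198),('tipL',(239.5,198.5),(333,323),.198),('tipR',(332.5,242.5),(307,228),.198)]:
    print(n,*[np.round(v,4) for v in tri(T,a,S,b)],plane(T,*a,z).round(4)[:2],plane(S,*b,z).round(4)[:2])
# disc: dark mask
im=T['pixels'][:,:,::-1];g=cv2.cvtColor(im,cv2.COLOR_BGR2GRAY)
for p in [(287,271),(290,271)]:print('tabend',plane(T,*p,.012).round(4))
for p in [(375+0,0)]:pass
```

```text
pin [0.5262 0.1287 0.2531] 0.0005 [0.5256 0.1286] [0.5282 0.1306]
tipE [0.7111 0.0309 0.1894] 0.0042 [0.7059 0.032 ] [0.7168 0.0388]
post [0.5778 0.0986 0.2069] 0.0016 [0.5778 0.0979] [0.579  0.1015]
tipDark opp [0.4441 0.1691 0.1896] 0.005 [0.441  0.1699] [0.4542 0.1747]
tipL [0.6464 0.2299 0.1878] 0.0038 [0.6415 0.2293] [0.6541 0.2364]
tipR [ 0.51   -0.0311  0.1919] 0.0029 [ 0.5076 -0.03  ] [ 0.5163 -0.0247]
tabend [0.4611 0.1092 0.012 ]
tabend [0.4608 0.0998 0.012 ]
```

Run:
```python
from h import *
T=snap('top');S=snap('scene')
A=np.array([.578,.0993,.012])
print('axis px',proj(T,A),proj(S,A))
g=cv2.cvtColor(T['pixels'],cv2.COLOR_RGB2GRAY).astype(float)
print(g[254:276,278:300].astype(int))
# subpixel tab rows
for v in range(259,269):
    r=g[v,278:298];th=(r.max()+r.min())/2;b=r<th;i=np.where(b)[0];l,h=i[0],i[-1]
    L=l-1+(r[l-1]-th)/(r[l-1]-r[l]);H=h+(th-r[h])/(r[h+1]-r[h]);m=278+(L+H)/2
    P=plane(T,m,v,.012);print(v,round(m,2),round(H-L,2),P.round(4)[:2],np.degrees(np.arctan2(*(P-A)[1::-1])).round(2))
cv2.imwrite('pics/tab.png',cv2.resize(cv2.cvtColor(S['pixels'],cv2.COLOR_RGB2BGR)[300:365,280:375],(760,520),interpolation=cv2.INTER_CUBIC))
```

```text
axis px [289.83211989 234.85621029] [320.54503032 333.69015492]
[[ 65  63  60  59  65  70  75  78  77  76  78  80  80  80  81  82  81  82
   82  81  83  83]
 [ 59  60  56  53  58  65  71  76  74  76  77  79  79  79  80  81  81  81
   81  83  87  96]
 [ 50  50  52  50  52  57  66  71  74  75  77  78  77  78  79  80  82  84
   90  97 108 120]
 [ 43  44  45  48  48  51  58  65  71  72  74  75  76  77  84  93 101 108
  117 129 134 141]
 [ 48  43  40  45  51  52  57  63  69  70  70  71  74  86 105 124 132 137
  141 145 150 152]
 [ 58  53  52  62  68  66  64  65  70  70  71  72  79  97 123 142 149 149
  151 152 153 153]
 [ 74  69  72  88  96  86  72  68  71  72  70  72  83 102 129 145 153 153
  153 153 154 153]
 [ 98  92  98 110 112  95  77  71  70  70  72  74  83 104 130 147 152 153
  152 153 154 153]
 [123 116 122 130 122  94  75  72  72  71  72  76  84 108 134 149 152 153
  153 152 154 151]
 [143 139 141 142 127  99  78  72  71  72  73  73  87 112 139 150 152 152
  153 153 152 151]
 [151 148 150 145 130 104  79  73  72  72  72  75  85 116 139 151 152 153
  152 152 152 152]
 [152 152 151
[... 696 characters left out ...]
153 153 153 154
  153 153 153 153]
 [154 155 156 154 156 154 154 153 154 153 153 153 153 153 153 153 154 153
  154 153 154 154]
 [156 155 156 153 154 155 153 153 153 155 154 153 154 152 153 154 154 153
  153 153 153 153]
 [156 154 155 154 155 153 153 154 153 153 155 153 153 152 153 154 153 154
  154 154 154 153]]
259 284.36 13.66 [0.4997 0.1173] 167.04
260 284.43 13.78 [0.4964 0.1171] 167.66
261 284.52 13.53 [0.4932 0.1169] 168.3
262 286.76 8.8 [0.4898 0.1098] 173.2
263 286.77 8.46 [0.4866 0.1098] 173.45
264 286.78 8.21 [0.4834 0.1098] 173.68
265 286.8 8.28 [0.4802 0.1097] 173.91
266 286.7 8.37 [0.477  0.1101] 173.91
267 286.71 8.38 [0.4738 0.1101] 174.1
268 286.67 8.3 [0.4706 0.1102] 174.19
```

View pics/tab.png

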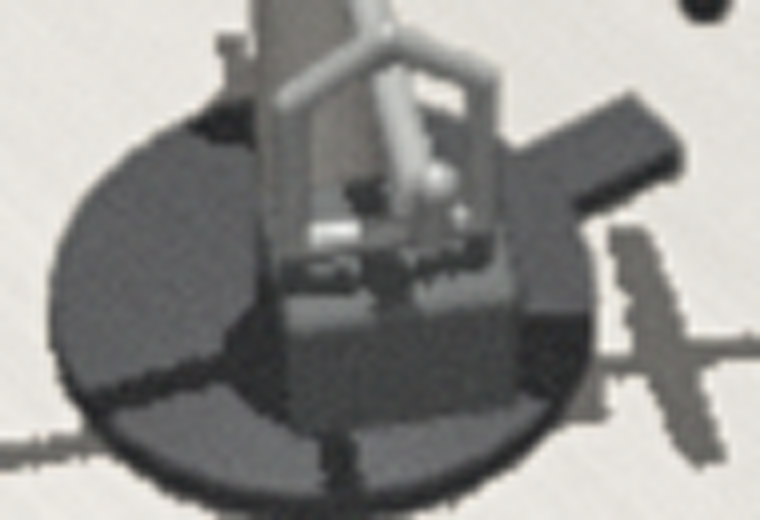

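Run:
```python
from h import *
from scipy.optimize import least_squares
from scipy.ndimage import map_coordinates
for nm,C in (('top',snap('top')),('scene',snap('scene'))):
    g=cv2.GaussianBlur(cv2.cvtColor(C['pixels'],cv2.COLOR_RGB2GRAY),(0,0),.6).astype(float)
    A=np.array([.579,.1005]);pts=[]
    for a in np.arange(0,360,2):
        d=np.array([np.cos(np.radians(a)),np.sin(np.radians(a))])
        r=np.arange(.062,.090,.0005)
        px=np.array([proj(C,[*(A+d*q),.012]) for q in r])
        v=map_coordinates(g,[px[:,1],px[:,0]],order=1)
        i=np.argmax(np.diff(v)); lo,hi=v[max(i-8,0)],v[min(i+9,55)]
        if hi-lo>40 and hi>120 and lo<100: pts.append((a,*(A+d*r[i])))
    P=np.array(pts)
    f=least_squares(lambda p:np.hypot(P[:,1]-p[0],P[:,2]-p[1])-.075,A,loss='soft_l1',f_scale=.001)
    f2=least_squares(lambda p:np.hypot(P[:,1]-p[0],P[:,2]-p[1])-p[2],[*A,.075],loss='soft_l1',f_scale=.001)
    print(nm,len(P),f.x,f2.x,np.median(abs(f.fun)))
    print(np.c_[P[:,0],f.fun*1000].round(1)[::3].tolist())
```

```text
top 89 [0.57660392 0.10174601] [0.57687905 0.10161715 0.07414318] 0.0008352093209096217
[[42.0, 0.5], [48.0, -0.3], [54.0, -0.6], [68.0, -1.2], [74.0, -0.5], [80.0, 0.2], [86.0, -3.5], [92.0, -3.8], [98.0, -1.0], [104.0, 0.2], [110.0, -1.5], [190.0, 0.4], [196.0, -0.9], [202.0, -0.2], [208.0, -0.5], [214.0, -0.8], [220.0, -0.5], [226.0, -1.7], [284.0, -1.2], [290.0, -2.0], [296.0, -2.3], [302.0, -1.7], [308.0, -0.5], [314.0, -0.4], [320.0, -1.4], [326.0, 0.7], [332.0, 0.2], [338.0, 0.2], [344.0, -1.4], [350.0, 0.6]]
scene 115 [0.58585399 0.10637833] [0.58515375 0.10576008 0.07602644] 0.0012962054399180134
[[0.0, -1.1], [10.0, 0.9], [16.0, 0.9], [22.0, 1.0], [28.0, 1.7], [34.0, 2.5], [40.0, 2.0], [46.0, 1.0], [52.0, 4.7], [62.0, -0.3], [68.0, 1.6], [74.0, 2.6], [80.0, -0.3], [86.0, 0.9], [92.0, -0.3], [98.0, 0.0], [104.0, 3.9], [124.0, -2.5], [130.0, 0.4], [142.0, -0.7], [148.0, -0.3], [154.0, 1.0], [256.0, 11.5], [262.0, 8.0], [268.0, 5.4], [276.0, 4.0], [286.0, 3.2], [292.0, 2.9], [298.0, 2.5], [304.0, 0.6], [310.0, 0.6], [316.0, 0.2], [322.0, 0.2], [328.0, -0.7], [334.0, -1.1], [340.0, -1.5], [346.0, -2.4], [352.0, -1.7], [358.0, -1.9]]
```

```bash
python3 -m creep '[{"tz":-0.047,"rz":-9.6},{"tz":-0.047,"rz":-9.6},{"tz":-0.047,"rz":-9.6},{"tz":-0.047,"rz":-9.6},{"rz":-9.6},{"rz":-9.6},{"rz":-9.7},{"rz":0}]'
python3 -m creep '[{"tx":0.03,"ty":0.031},{"tx":0.03,"ty":0.031},{"tx":0.03,"ty":0.031},{"tx":0.03,"ty":0.031},{"tx":0.03,"ty":0.031},{"tx":0.03,"ty":0.031},{"tx":0.03,"ty":0.031},{"tx":0.03,"ty":0.031},{"tx":0.03,"ty":0.031},{"tx":0.03,"ty":0.031},{"rz":0},{"rz":0}]'
python3 - <<'E'
from h import *
c=snap('wrist','w1.png');o=env.get_obs();print(o['tool_pos'],o['tool_rot'],o['time_s'],o['qpos'].round(1),o['force'])
T=snap('top','top1.png');print(plane(T,398,241,.048))
E
```

```text
[ 0.25117559 -0.59950473  0.21441872] [-1.79997970e+02  1.03043156e-03  2.27323050e+01] 0.5 [68.1 18.4 -4.  83.1  1.3 78.5 -3.3] [ 0.61347167 -0.28630299 -0.11592897]
[ 0.54140795 -0.239123    0.048     ]$[0]: bad value
$[0]: bad value
```

View pics/w1.png

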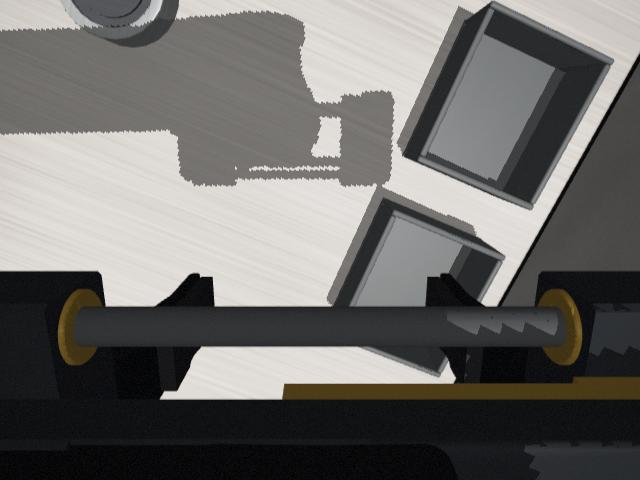

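Both calls were refused, so every row probably needs all six keys.

```bash
python3 -m creep '[{"tx":0,"ty":0,"tz":-0.047,"rx":0,"ry":0,"rz":-9.6},{"tx":0,"ty":0,"tz":-0.047,"rx":0,"ry":0,"rz":-9.6},{"tx":0,"ty":0,"tz":-0.047,"rx":0,"ry":0,"rz":-9.6},{"tx":0,"ty":0,"tz":-0.047,"rx":0,"ry":0,"rz":-9.6},{"tx":0,"ty":0,"tz":0,"rx":0,"ry":0,"rz":-9.6},{"tx":0,"ty":0,"tz":0,"rx":0,"ry":0,"rz":-9.6},{"tx":0,"ty":0,"tz":0,"rx":0,"ry":0,"rz":-9.7},{"tx":0,"ty":0,"tz":0,"rx":0,"ry":0,"rz":0}]'
```

```text
time_s: 1.55
tool_pos: [0.2511, -0.5995, 0.4025]
tool_rot: [180.0, 0.0, 89.9]
force: [0.9, 0.4, 0.4]
grip_width: 0.087
```

```bash
python3 -m creep '[{"tx":0.031,"ty":0.036,"tz":0,"rx":0,"ry":0,"rz":0},{"tx":0.031,"ty":0.036,"tz":0,"rx":0,"ry":0,"rz":0},{"tx":0.031,"ty":0.036,"tz":0,"rx":0,"ry":0,"rz":0},{"tx":0.031,"ty":0.036,"tz":0,"rx":0,"ry":0,"rz":0},{"tx":0.031,"ty":0.036,"tz":0,"rx":0,"ry":0,"rz":0},{"tx":0.031,"ty":0.036,"tz":0,"rx":0,"ry":0,"rz":0},{"tx":0.031,"ty":0.036,"tz":0,"rx":0,"ry":0,"rz":0},{"tx":0.031,"ty":0.036,"tz":0,"rx":0,"ry":0,"rz":0},{"tx":0,"ty":0,"tz":0,"rx":0,"ry":0,"rz":0},{"tx":0,"ty":0,"tz":0,"rx":0,"ry":0,"rz":0}]'
python3 - <<'E'
from h import *
c=snap('wrist','w1.png');o=env.get_obs();print(o['qpos'].round(1))
E
```

```text
time_s: 2.8
tool_pos: [0.5386, -0.3519, 0.4024]
tool_rot: [-180.0, 0.0, 89.9]
force: [-1.0, -1.6, 0.1]
grip_width: 0.087
[ 47.   18.4 -23.   63.1   7.3  99.8  26.1]
```

View pics/w1.png

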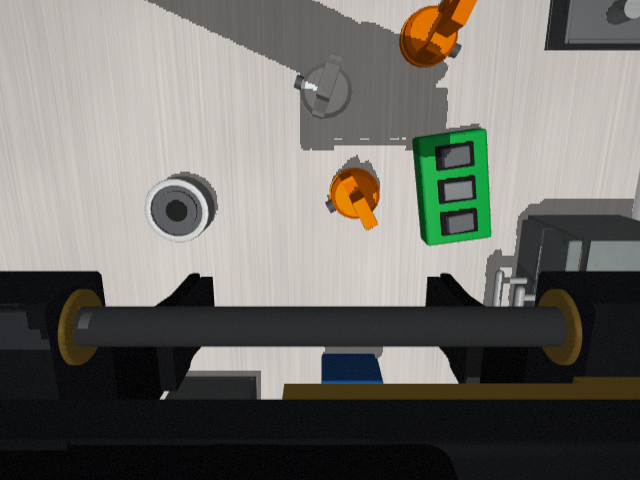

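The grey sensor is at (325,90), with its connector stub at (300,82). Next I'll crop in for the details.

Run:
```python
from h import *
i=cv2.imread('pics/w1.png')
cv2.imwrite('pics/w1c.png',cv2.resize(i[40:130,280:380],(800,720)[:2],interpolation=cv2.INTER_CUBIC)[:600])
c=snap('wrist');np.savez('w1.npz',R=c['R'],t=c['t'],intrinsics=c['intrinsics'])
```

```text
(no output)
```

View pics/w1c.png

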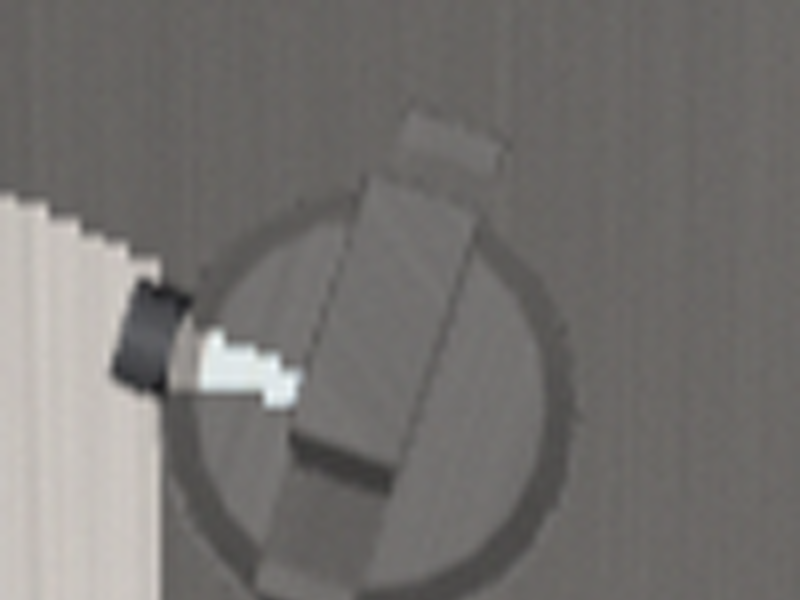

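Run:
```python
from h import *
c=np.load('w1.npz')
f=lambda u,v:((u+.5)/8-.5+280,(v+.5)/8-.5+40)
q=np.array([plane(c,*f(*p),.16)[:2] for p in [(370,178),(478,215),(393,470),(297,432)]])
print(q.round(4).tolist(),'ctr',q.mean(0)); 
for a,b in((0,1),(1,2),(2,3),(3,0)):print(np.linalg.norm(q[a]-q[b]),np.degrees(np.arctan2(*(q[b]-q[a])[::-1])))
print('body ctr',plane(c,*f(370,400),.048), 'bodybottom?')
```

```text
[[0.5442, -0.2278], [0.5565, -0.2317], [0.5468, -0.2593], [0.5357, -0.2551]] ctr [ 0.54580616 -0.24348117]
0.01291538291742224 -17.88592969070564
0.029224247579775715 -109.19705300993319
0.011872366145403004 159.20673360183946
0.028617072309162 72.89414495483747
body ctr [ 0.54580335 -0.24237761  0.048     ] bodybottom?
```

```bash
python3 -m creep '[{"tx":0.041,"ty":0,"tz":0,"rx":0,"ry":0,"rz":0},{"tx":0.041,"ty":0,"tz":0,"rx":0,"ry":0,"rz":0},{"tx":0.041,"ty":0,"tz":0,"rx":0,"ry":0,"rz":0},{"tx":0.041,"ty":0,"tz":0,"rx":0,"ry":0,"rz":0},{"tx":0.041,"ty":0,"tz":0,"rx":0,"ry":0,"rz":0},{"tx":0.041,"ty":0,"tz":0,"rx":0,"ry":0,"rz":0},{"tx":0.041,"ty":0,"tz":0,"rx":0,"ry":0,"rz":0},{"tx":0.041,"ty":0,"tz":0,"rx":0,"ry":0,"rz":0},{"tx":0,"ty":-0.01,"tz":0,"rx":0,"ry":0,"rz":0},{"tx":0,"ty":0,"tz":0,"rx":0,"ry":0,"rz":0}]'
python3 - <<'E'
from h import *
c=snap('wrist','w2.png');np.savez('w2.npz',R=c['R'],t=c['t'],intrinsics=c['intrinsics'])
E
```

```text
time_s: 4.15
tool_pos: [0.5283, -0.0253, 0.403]
tool_rot: [180.0, 0.1, 89.8]
force: [0.4, 0.2, 0.4]
grip_width: 0.087
```

View pics/w2.png

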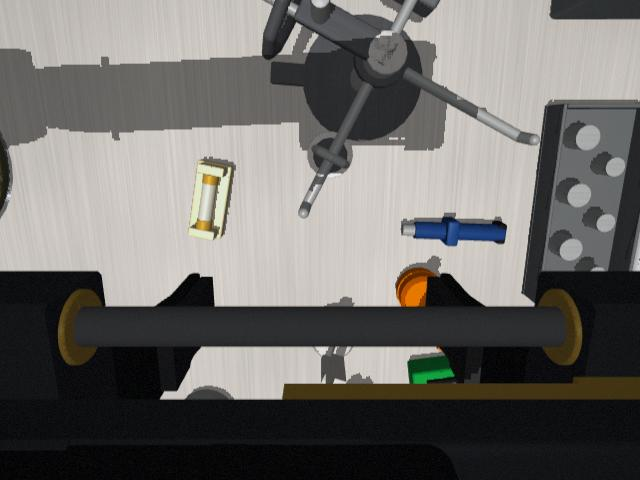

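Rack post at (388,50), pin at (320,5) cut off, tab near (285,72). I'll move 80 mm further.

```bash
python3 -m creep '[{"tx":0.04,"ty":0,"tz":0,"rx":0,"ry":0,"rz":0},{"tx":0.04,"ty":0,"tz":0,"rx":0,"ry":0,"rz":0},{"tx":0,"ty":0,"tz":0,"rx":0,"ry":0,"rz":0},{"tx":0,"ty":0,"tz":0,"rx":0,"ry":0,"rz":0}]'
python3 - <<'E'
from h import *
c=snap('wrist','w2.png');np.savez('w2.npz',R=c['R'],t=c['t'],intrinsics=c['intrinsics'])
i=cv2.imread('pics/w2.png')
cv2.imwrite('pics/w2c.png',cv2.resize(i[20:220,230:490],(780,600),interpolation=cv2.INTER_CUBIC))
E
```

```text
time_s: 4.7
tool_pos: [0.5292, 0.0544, 0.4022]
tool_rot: [-180.0, 0.1, 89.8]
force: [0.2, 0.2, 0.1]
grip_width: 0.0867
```

View pics/w2c.png

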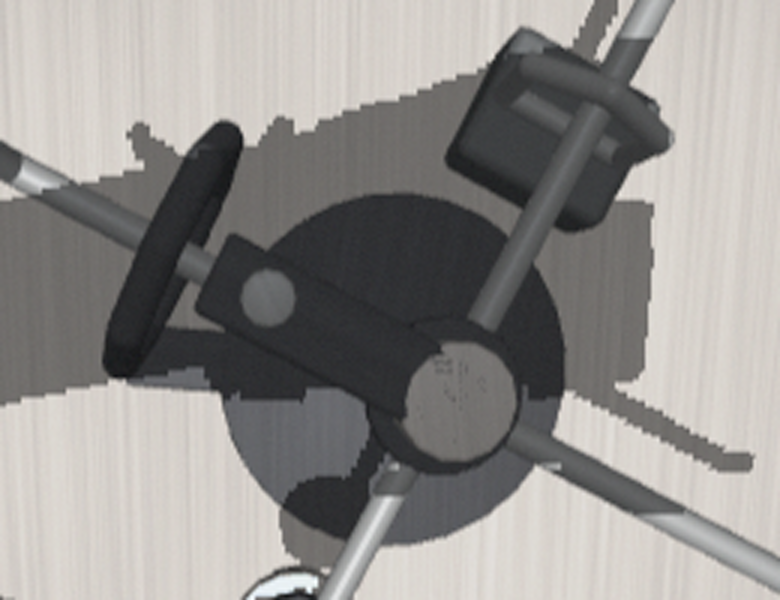

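Run:
```python
from h import *
c=np.load('w2.npz')
f=lambda u,v:((u+.5)/3-.5+230,(v+.5)/3-.5+20)
P=plane(c,*f(268,298),.255);A=plane(c,*f(461,402),.209)
print('pin',P,'post',A,np.linalg.norm((P-A)[:2]),np.degrees(np.arctan2(*(P-A)[1::-1])))
g=cv2.cvtColor(cv2.imread('pics/w2.png'),cv2.COLOR_BGR2GRAY)
pts=[(221,393),(237,450),(270,503),(310,533),(345,543),(565,350),(553,300),(470,208),(400,193),(330,208),(285,238),(545,440),(500,510)]
w=np.array([plane(c,*f(*p),.012)[:2] for p in pts])
from scipy.optimize import least_squares
r=least_squares(lambda p:np.hypot(*(w-p[:2]).T)-p[2],[.577,.1,.075],loss='soft_l1',f_scale=.001);print('disc',r.x,(r.fun*1e3).round(1))
for a,b in(((130,383),(213,392)),((165,332),(222,337))):
    a=plane(c,*f(*a),.012);b=plane(c,*f(*b),.012);print(a,b,np.degrees(np.arctan2(*(a-b)[1::-1])))
```

```text
pin [0.52905999 0.12741027 0.255     ] post [0.58311893 0.100016   0.209     ] 0.06060375598752944 153.12646180300024
disc [0.58257252 0.09875181 0.07476442] [-0.4 -0.7  0.9  1.2 -0.3 -0.2 -0.1  1.1  0.5 -0.  -0.8 -2.6  0.4]
[0.46927152 0.09693213 0.012     ] [0.50503072 0.09301779 0.012     ] 173.7530594613193
[0.48487433 0.11822565 0.012     ] [0.50920428 0.11608114 0.012     ] 174.96280966667018
```

```bash
python3 -m creep '[{"tx":0.037,"ty":0,"tz":0,"rx":0,"ry":0,"rz":0},{"tx":0.036,"ty":-0.001,"tz":0,"rx":0,"ry":0,"rz":0},{"tx":0,"ty":0,"tz":0,"rx":0,"ry":0,"rz":0},{"tx":0,"ty":0,"tz":0.03,"rx":0,"ry":0,"rz":0},{"tx":0,"ty":0,"tz":0.03,"rx":0,"ry":0,"rz":0},{"tx":0,"ty":0,"tz":0.03,"rx":0,"ry":0,"rz":0},{"tx":0,"ty":0,"tz":0,"rx":0,"ry":0,"rz":0},{"tx":0,"ty":0,"tz":0,"rx":0,"ry":0,"rz":0}]' 0.05 10
python3 - <<'E'
from h import *
c=snap('wrist','w3.png')
E
```

```text
time_s: 5.75
tool_pos: [0.5286, 0.1285, 0.3136]
tool_rot: [179.9, 0.0, 89.9]
force: [-1.0, 0.1, 0.8]
grip_width: 0.0501
```

View pics/w3.png

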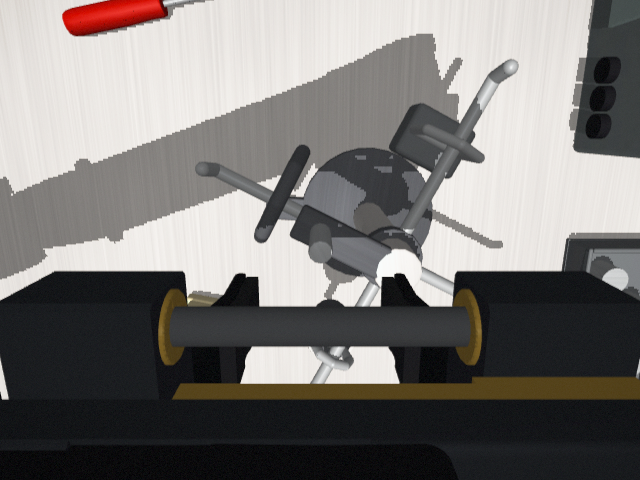

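The pin top at (320,242) sits centred between the fingers, so I'll descend and close.

```bash
python3 -m creep '[{"tx":0,"ty":0,"tz":0.018,"rx":0,"ry":0,"rz":0},{"tx":0,"ty":0,"tz":0.018,"rx":0,"ry":0,"rz":0},{"tx":0,"ty":0,"tz":0.018,"rx":0,"ry":0,"rz":0},{"tx":0,"ty":0,"tz":0.017,"rx":0,"ry":0,"rz":0},{"tx":0,"ty":0,"tz":0,"rx":0,"ry":0,"rz":0},{"tx":0,"ty":0,"tz":0,"rx":0,"ry":0,"rz":0}]'
python3 -m creep '[{"tx":0,"ty":0,"tz":0,"rx":0,"ry":0,"rz":0},{"tx":0,"ty":0,"tz":0,"rx":0,"ry":0,"rz":0},{"tx":0,"ty":0,"tz":0,"rx":0,"ry":0,"rz":0},{"tx":0,"ty":0,"tz":0,"rx":0,"ry":0,"rz":0},{"tx":0,"ty":0,"tz":0,"rx":0,"ry":0,"rz":0},{"tx":0,"ty":0,"tz":0,"rx":0,"ry":0,"rz":0},{"tx":0,"ty":0,"tz":0,"rx":0,"ry":0,"rz":0},{"tx":0,"ty":0,"tz":0,"rx":0,"ry":0,"rz":0}]' 0 12
```

```text
time_s: 6.55
tool_pos: [0.528, 0.1298, 0.2418]
tool_rot: [180.0, -0.0, 90.0]
force: [-0.1, 0.1, 0.4]
grip_width: 0.0501
time_s: 7.55
tool_pos: [0.5287, 0.1293, 0.2416]
tool_rot: [179.9, 0.0, 90.0]
force: [5.6, -0.8, -1.9]
grip_width: 0.0127
```

Run:
```python
import numpy as np
A=np.array([.580,.1]);a=np.radians(np.linspace(152.5,-5.5,17))
p=A+.06*np.c_[np.cos(a),np.sin(a)];d=np.diff(p,axis=0);print(np.c_[d[:,1],d[:,0]].round(4).tolist())
```

```text
[[0.0087, 0.0055], [0.0076, 0.007], [0.0063, 0.0082], [0.0048, 0.0091], [0.0032, 0.0098], [0.0015, 0.0102], [-0.0003, 0.0103], [-0.0021, 0.0101], [-0.0038, 0.0096], [-0.0054, 0.0088], [-0.0068, 0.0078], [-0.008, 0.0065], [-0.009, 0.005], [-0.0098, 0.0034], [-0.0102, 0.0017], [-0.0103, -0.0001]]
```

```bash
python3 -m creep '[{"tx":0.0044,"ty":0.0027,"tz":0,"rx":0,"ry":0,"rz":0},{"tx":0.0043,"ty":0.0028,"tz":0,"rx":0,"ry":0,"rz":0},{"tx":0.0076,"ty":0.007,"tz":0,"rx":0,"ry":0,"rz":0},{"tx":0.0063,"ty":0.0082,"tz":0,"rx":0,"ry":0,"rz":0},{"tx":0.0048,"ty":0.0091,"tz":0,"rx":0,"ry":0,"rz":0},{"tx":0,"ty":0,"tz":0,"rx":0,"ry":0,"rz":0},{"tx":0,"ty":0,"tz":0,"rx":0,"ry":0,"rz":0}]'
```

```text
time_s: 8.43
tool_pos: [0.5573, 0.1606, 0.2414]
tool_rot: [180.0, -0.3, 90.2]
force: [-0.5, 6.2, 0.1]
grip_width: 0.013
```

```bash
python3 -m creep '[{"tx":0.0032,"ty":0.0098,"tz":0,"rx":0,"ry":0,"rz":0},{"tx":0.0015,"ty":0.0102,"tz":0,"rx":0,"ry":0,"rz":0},{"tx":-0.0003,"ty":0.0103,"tz":0,"rx":0,"ry":0,"rz":0},{"tx":-0.0021,"ty":0.0101,"tz":0,"rx":0,"ry":0,"rz":0},{"tx":-0.0038,"ty":0.0096,"tz":0,"rx":0,"ry":0,"rz":0},{"tx":0,"ty":0,"tz":0,"rx":0,"ry":0,"rz":0},{"tx":0,"ty":0,"tz":0,"rx":0,"ry":0,"rz":0}]'
```

```text
time_s: 9.3
tool_pos: [0.6082, 0.1567, 0.2411]
tool_rot: [179.9, -0.1, 90.1]
force: [3.3, 4.8, -3.2]
grip_width: 0.0132
```

```bash
python3 -m creep '[{"tx":-0.0054,"ty":0.0088,"tz":0,"rx":0,"ry":0,"rz":0},{"tx":-0.0068,"ty":0.0078,"tz":0,"rx":0,"ry":0,"rz":0},{"tx":-0.008,"ty":0.0065,"tz":0,"rx":0,"ry":0,"rz":0},{"tx":-0.009,"ty":0.005,"tz":0,"rx":0,"ry":0,"rz":0},{"tx":-0.0098,"ty":0.0034,"tz":0,"rx":0,"ry":0,"rz":0},{"tx":0,"ty":0,"tz":0,"rx":0,"ry":0,"rz":0},{"tx":0,"ty":0,"tz":0,"rx":0,"ry":0,"rz":0}]'
python3 - <<'E'
from h import *
c=snap('wrist','w4.png');np.savez('w4.npz',R=c['R'],t=c['t'],intrinsics=c['intrinsics']);snap('top','top4.png')
E
```

```text
time_s: 10.18
tool_pos: [0.6398, 0.1142, 0.2411]
tool_rot: [179.9, 0.2, 89.9]
force: [2.7, -0.6, -4.2]
grip_width: 0.0134
```

View pics/w4.png

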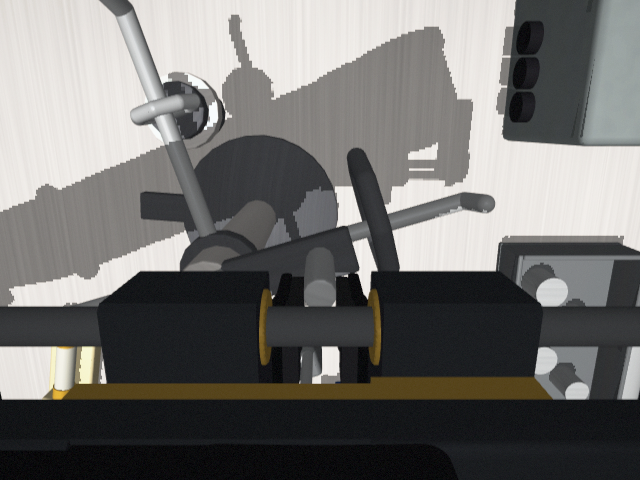

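View pics/top4.png

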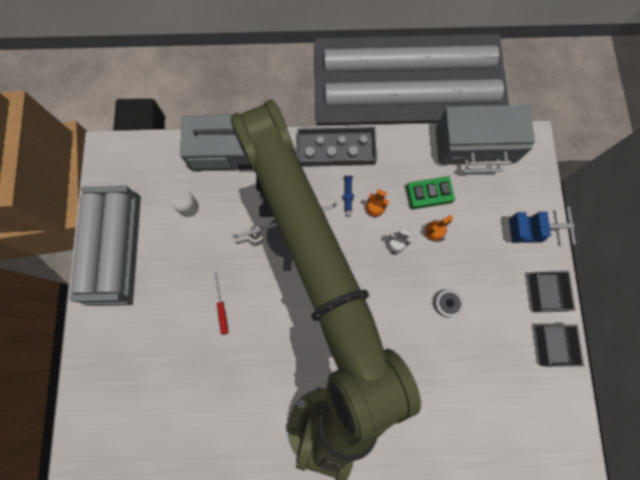

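```bash
python3 -m creep '[{"tx":-0.007,"ty":0.0012,"tz":0,"rx":0,"ry":0,"rz":0},{"tx":-0.007,"ty":0.0004,"tz":0,"rx":0,"ry":0,"rz":0},{"tx":-0.006,"ty":0,"tz":0,"rx":0,"ry":0,"rz":0},{"tx":0,"ty":0,"tz":0,"rx":0,"ry":0,"rz":0},{"tx":0,"ty":0,"tz":0,"rx":0,"ry":0,"rz":0}]'
python3 - <<'E'
from h import *
c=snap('wrist','w5.png');np.savez('w5.npz',R=c['R'],t=c['t'],intrinsics=c['intrinsics']);snap('scene','s5.png')
E
```

```text
time_s: 10.9
tool_pos: [0.6422, 0.0966, 0.2413]
tool_rot: [179.8, -0.0, 90.0]
force: [7.6, 1.5, -6.9]
grip_width: 0.0128
```

View pics/w5.png

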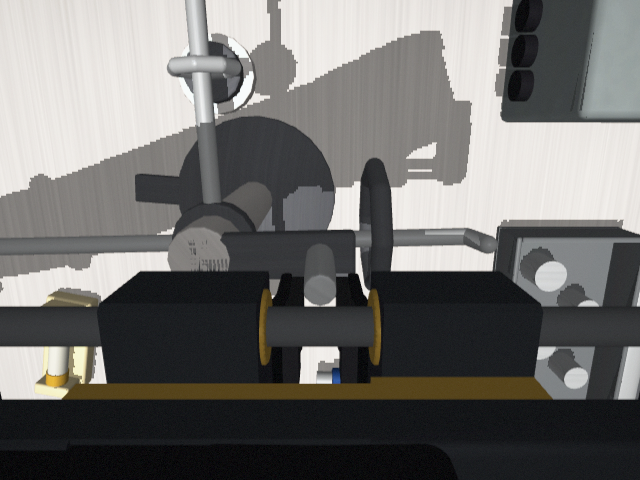

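View pics/s5.png

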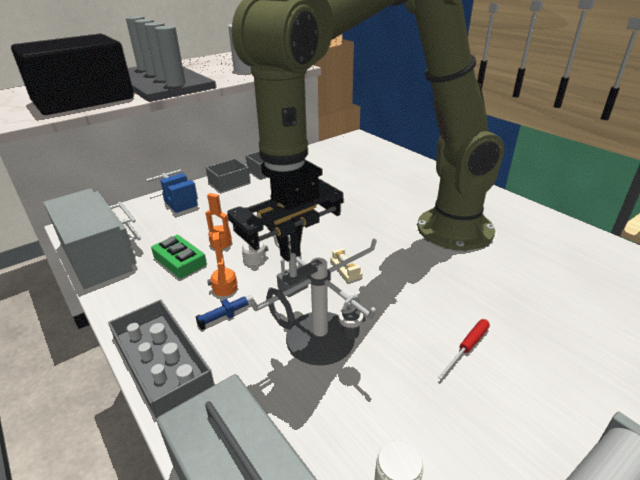

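Run:
```python
from h import *
i=cv2.imread('pics/w5.png')
cv2.imwrite('pics/w5c.png',cv2.resize(i[150:270,0:260],(780,360),interpolation=cv2.INTER_CUBIC))
cv2.imwrite('pics/w5d.png',cv2.resize(i[155:225,115:255],(800,400),interpolation=cv2.INTER_CUBIC))
```

```text
(no output)
```

View pics/w5c.png

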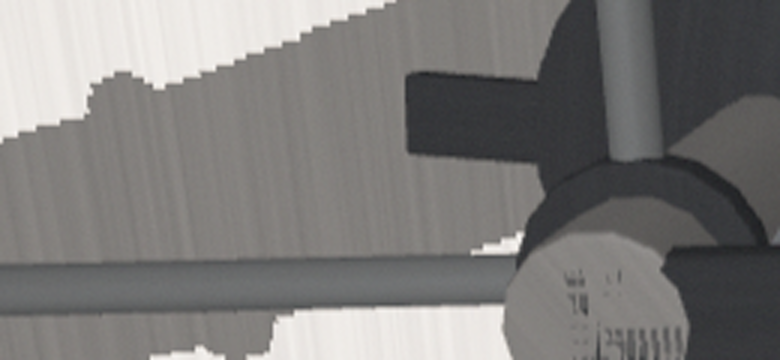

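View pics/w5d.png

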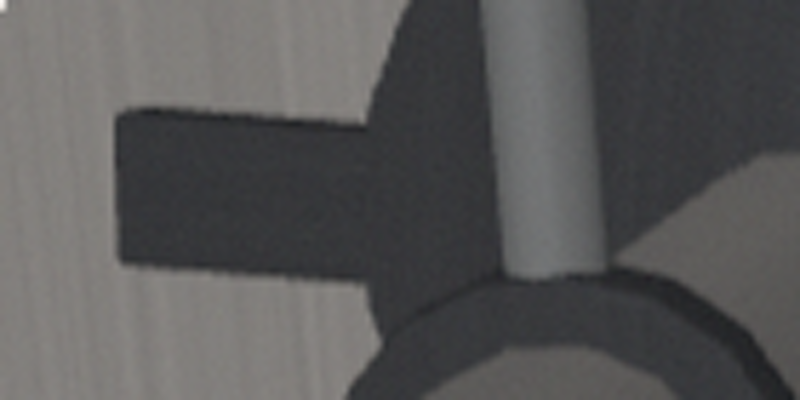

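```bash
cat > ang.py <<'E'
from h import *
def an(c,a,b,z):
    a=plane(c,*a,z);b=plane(c,*b,z);return np.degrees(np.arctan2(*(a-b)[1::-1])).round(2)%360,a.round(4),b.round(4)
E
python3 - <<'E'
from ang import *
c=np.load('w5.npz')
f=lambda u,v:((u+.5)/3-.5,(v+.5)/3-.5+150)
s=40/7
g=lambda u,v:((u+.5)/s-.5+115,(v+.5)/s-.5+155)
print('tab low',an(c,g(120,264),g(365,282),.012));print('tab up',an(c,g(165,112),g(365,126),.012))
print('bar mid',an(c,f(0,289.5),f(500,277.5),.175))
print('right bar vs left',an(c,f(0,289.5),(440,237),.175))
print('post',plane(c,*f(594,328),.209), 'pin',plane(c,320,285,.255))
E
```

```text
tab low (np.float64(175.69), array([0.4684, 0.0967, 0.012 ]), array([0.5088, 0.0936, 0.012 ]))
tab up (np.float64(175.97), array([0.4784, 0.1218, 0.012 ]), array([0.5109, 0.1195, 0.012 ]))
bar mid (np.float64(181.37), array([0.458 , 0.0975, 0.175 ]), array([0.5542, 0.0998, 0.175 ]))
right bar vs left (np.float64(181.18), array([0.458 , 0.0975, 0.175 ]), array([0.7118, 0.1027, 0.175 ]))
post [0.58155174 0.10024076 0.209     ] pin [0.64225583 0.10389961 0.255     ]
```

```bash
python3 -m creep '[{"tx":-0.003,"ty":0,"tz":0,"rx":0,"ry":0,"rz":0},{"tx":-0.003,"ty":-0.0003,"tz":0,"rx":0,"ry":0,"rz":0},{"tx":0,"ty":0,"tz":0,"rx":0,"ry":0,"rz":0},{"tx":0,"ty":0,"tz":0,"rx":0,"ry":0,"rz":0}]'
python3 - <<'E'
from h import *
c=snap('wrist','w6.png');np.savez('w6.npz',R=c['R'],t=c['t'],intrinsics=c['intrinsics'])
i=cv2.imread('pics/w6.png')
o=np.zeros((600,800,3),np.uint8)
o[:330,:780]=cv2.resize(i[160:270,0:260],(780,330),interpolation=cv2.INTER_CUBIC)
o[330:]=cv2.resize(i[150:200,110:250],(756,270),interpolation=cv2.INTER_CUBIC)[:, :756].copy() if 0 else cv2.copyMakeBorder(cv2.resize(i[150:200,110:250],(756,270),interpolation=cv2.INTER_CUBIC),0,0,0,44,0)
cv2.imwrite('pics/w6c.png',o)
E
```

```text
time_s: 11.5
tool_pos: [0.6422, 0.0909, 0.2413]
tool_rot: [179.8, -0.1, 90.0]
force: [7.9, 1.6, -6.8]
grip_width: 0.0129
```

View pics/w6c.png

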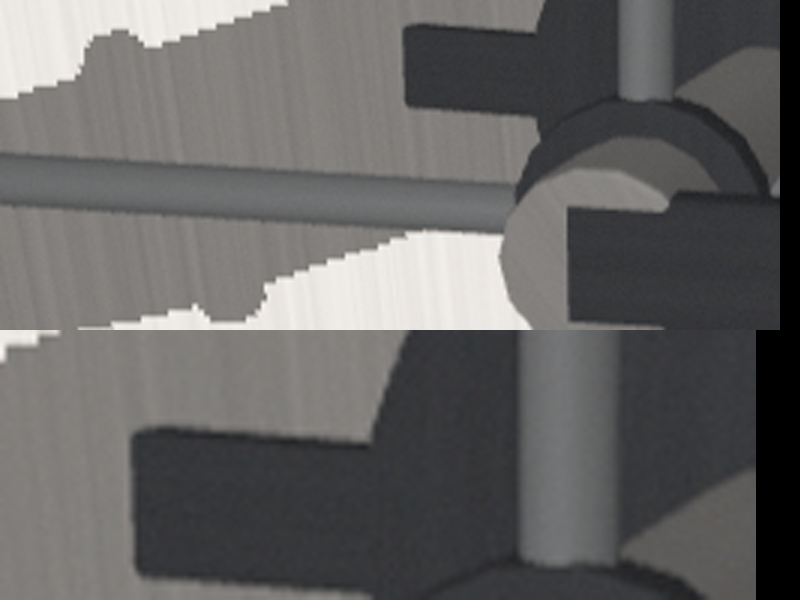

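Run:
```python
from ang import *
c=np.load('w6.npz')
f=lambda u,v:((u+.5)/3-.5,(v+.5)/3-.5+160)
g=lambda u,v:((u+.5)/5.4-.5+110,(v+.5-330)/5.4-.5+150)
print('tab',an(c,f(410,25),f(535,34),.012),an(c,f(405,106),f(535,116),.012))
print('tab',an(c,g(180,432),g(365,444),.012),an(c,g(140,574),g(370,592),.012))
print('bar mid',an(c,f(0,179.5),f(503,208),.175))
```

```text
tab (np.float64(175.88), array([0.4724, 0.122 , 0.012 ]), array([0.511 , 0.1192, 0.012 ])) (np.float64(175.51), array([0.4681, 0.0967, 0.012 ]), array([0.5088, 0.0935, 0.012 ]))
tab (np.float64(176.29), array([0.4785, 0.1215, 0.012 ]), array([0.5102, 0.1195, 0.012 ])) (np.float64(175.43), array([0.469 , 0.0969, 0.012 ]), array([0.509 , 0.0937, 0.012 ]))
bar mid (np.float64(176.61), array([0.461 , 0.1076, 0.175 ]), array([0.5554, 0.102 , 0.175 ]))
```

```bash
python3 -m creep '[{"tx":-0.0012,"ty":0,"tz":0,"rx":0,"ry":0,"rz":0},{"tx":0,"ty":0,"tz":0,"rx":0,"ry":0,"rz":0},{"tx":0,"ty":0,"tz":0,"rx":0,"ry":0,"rz":0}]'
python3 -m creep '[{"tx":0,"ty":0,"tz":0,"rx":0,"ry":0,"rz":0},{"tx":0,"ty":0,"tz":0,"rx":0,"ry":0,"rz":0},{"tx":0,"ty":0,"tz":0,"rx":0,"ry":0,"rz":0},{"tx":0,"ty":0,"tz":-0.02,"rx":0,"ry":0,"rz":0},{"tx":0,"ty":0,"tz":-0.03,"rx":0,"ry":0,"rz":0},{"tx":0,"ty":0,"tz":-0.04,"rx":0,"ry":0,"rz":0},{"tx":0,"ty":0,"tz":-0.04,"rx":0,"ry":0,"rz":0},{"tx":-0.04,"ty":-0.04,"tz":-0.03,"rx":0,"ry":0,"rz":0},{"tx":-0.02,"ty":-0.04,"tz":0,"rx":0,"ry":0,"rz":0},{"tx":0,"ty":-0.02,"tz":0,"rx":0,"ry":0,"rz":0},{"tx":0,"ty":0,"tz":0,"rx":0,"ry":0,"rz":0}]' 0.05
python3 - <<'E'
from h import *
c=snap('wrist','w7.png');np.savez('w7.npz',R=c['R'],t=c['t'],intrinsics=c['intrinsics'])
E
```

```text
time_s: 11.92
tool_pos: [0.6421, 0.0901, 0.2413]
tool_rot: [179.8, -0.1, 90.1]
force: [7.3, 1.5, -6.9]
grip_width: 0.0131
time_s: 13.3
tool_pos: [0.5407, 0.0305, 0.4033]
tool_rot: [179.8, 0.1, 90.0]
force: [0.5, 0.3, -0.1]
grip_width: 0.0499
```

View pics/w7.png

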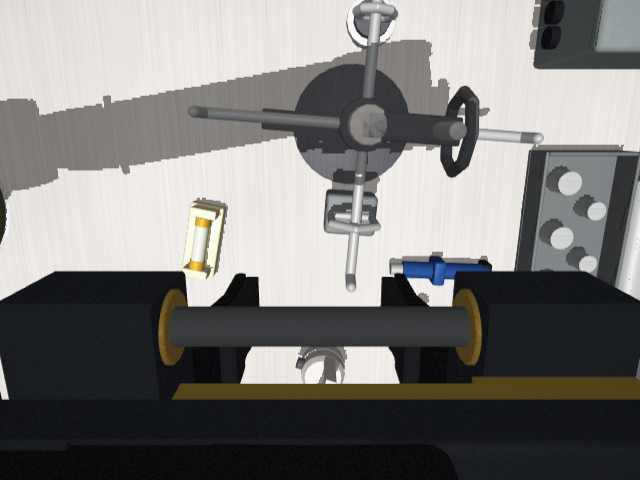

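Run:
```python
from h import *
i=cv2.imread('pics/w7.png')
cv2.imwrite('pics/w7c.png',cv2.resize(i[90:150,180:380],(800,240),interpolation=cv2.INTER_CUBIC))
```

```text
(no output)
```

View pics/w7c.png

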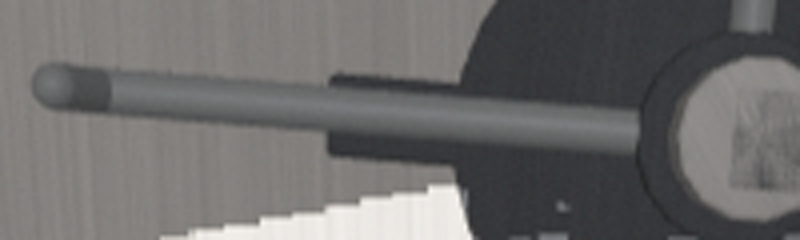

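Run:
```python
from ang import *
c=np.load('w7.npz')
f=lambda u,v:((u+.5)/4-.5+180,(v+.5)/4-.5+90)
print('tab',an(c,f(340,74),f(460,83),.012),an(c,f(330,155),f(455,165),.012))
print('bar',an(c,f(110,91),f(637,131),.175))
print('post',plane(c,*f(757,138),.209),'tip',plane(c,*f(53,86),.195))
print('tips',an(c,f(53,86),(538,138),.195))
A=plane(c,*f(757,138),.209);m=(plane(c,*f(340,74),.012)+plane(c,*f(330,155),.012))/2
print(m,np.degrees(np.arctan2(*(m-A)[1::-1])))
```

```text
tab (np.float64(175.89), array([0.4727, 0.1212, 0.012 ]), array([0.5106, 0.1185, 0.012 ])) (np.float64(175.55), array([0.4687, 0.0964, 0.012 ]), array([0.5087, 0.0933, 0.012 ]))
bar (np.float64(175.82), array([0.4403, 0.1107, 0.175 ]), array([0.5591, 0.102 , 0.175 ]))
post [0.58237733 0.10023067 0.209     ] tip [0.43322545 0.11106414 0.195     ]
tips (np.float64(175.71), array([0.4332, 0.1111, 0.195 ]), array([0.7317, 0.0887, 0.195 ]))
[0.47066359 0.10880411 0.012     ] 175.6114568752424
```

```bash
python3 -m creep '[{"tx":-0.034,"ty":0.0006,"tz":0,"rx":0,"ry":0,"rz":0},{"tx":-0.034,"ty":0.0006,"tz":0,"rx":0,"ry":0,"rz":0},{"tx":-0.034,"ty":0.0006,"tz":0,"rx":0,"ry":0,"rz":0},{"tx":-0.034,"ty":0.0006,"tz":0,"rx":0,"ry":0,"rz":0},{"tx":-0.034,"ty":0.0006,"tz":0,"rx":0,"ry":0,"rz":0},{"tx":-0.034,"ty":0.0007,"tz":0,"rx":0,"ry":0,"rz":0},{"tx":-0.034,"ty":0.0007,"tz":0,"rx":0,"ry":0,"rz":0},{"tx":-0.036,"ty":0.0007,"tz":0,"rx":0,"ry":0,"rz":0},{"tx":0,"ty":0,"tz":0.05,"rx":0,"ry":0,"rz":9},{"tx":0,"ty":0,"tz":0.05,"rx":0,"ry":0,"rz":9},{"tx":0,"ty":0,"tz":0.05,"rx":0,"ry":0,"rz":0},{"tx":0,"ty":0,"tz":0,"rx":0,"ry":0,"rz":0},{"tx":0,"ty":0,"tz":0,"rx":0,"ry":0,"rz":0}]' 0.06
python3 - <<'E'
from h import *
c=snap('wrist','w8.png');np.savez('w8.npz',R=c['R'],t=c['t'],intrinsics=c['intrinsics'])
E
```

```text
time_s: 14.98
tool_pos: [0.5483, -0.2438, 0.2528]
tool_rot: [179.8, -0.0, 72.1]
force: [0.6, 1.0, 1.5]
grip_width: 0.0597
```

View pics/w8.png

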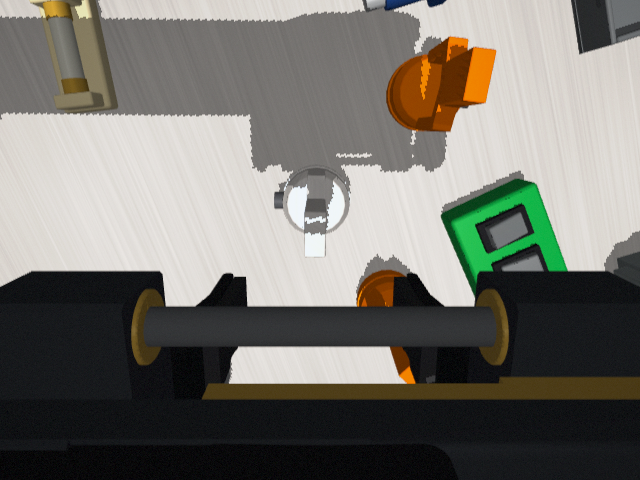

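Run:
```python
from h import *
i=cv2.imread('pics/w8.png');cv2.imwrite('pics/w8c.png',cv2.resize(i[155:275,260:420],(800,600),interpolation=cv2.INTER_CUBIC))
i=cv2.imread('pics/w1.png');cv2.imwrite('pics/w1o.png',cv2.resize(i[155:245,310:430],(800,600),interpolation=cv2.INTER_CUBIC))
```

```text
(no output)
```

View pics/w8c.png

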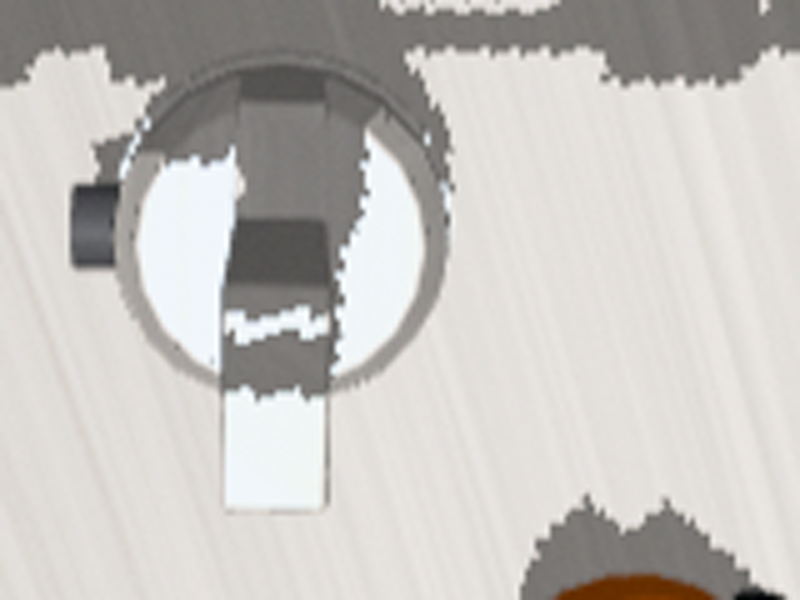

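View pics/w1o.png

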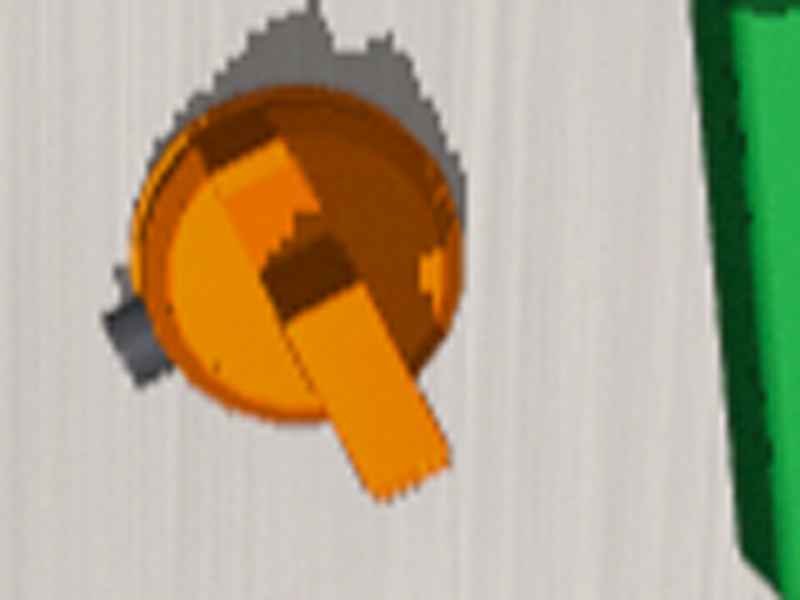

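Run:
```python
from ang import *
c=np.load('w8.npz')
f=lambda u,v:((u+.5)/5-.5+260,(v+.5)/5-.5+155)
q=np.array([plane(c,*f(*p),.16)[:2] for p in[(222,287),(330,287),(327,512),(226,512)]]);T=q.mean(0)
print(q.round(4).tolist(),T,np.degrees(np.arctan2(*((q[0]+q[1]-q[2]-q[3]))[::-1])))
o=env.get_obs();y=np.radians(o['tool_rot'][2]);d=T-o['tool_pos'][:2]
print('tx,ty',d@[np.cos(y),np.sin(y)],d@[np.sin(y),-np.cos(y)],o['tool_pos'])
c1=np.load('w1.npz');O=plane(c1,310+371/6.667,155+393/6.667,.16)[:2];e=O-T
print('orange',O,'rel tool',e@[np.cos(y),np.sin(y)],e@[np.sin(y),-np.cos(y)])
```

```text
[[0.5443, -0.226], [0.5572, -0.2302], [0.5478, -0.2583], [0.5354, -0.2543]] [ 0.54617614 -0.24219612] 72.03230652666107
tx,ty 0.0009203715382164087 -0.002816625186656778 [ 0.54857273 -0.24393877  0.25358105]
orange [ 0.58372569 -0.36856898] rel tool -0.10867992736895132 0.07462399245450366
```

```bash
python3 -m creep '[{"tx":0.001,"ty":-0.0026,"tz":0.025,"rx":0,"ry":0,"rz":0},{"tx":0,"ty":0,"tz":0.028,"rx":0,"ry":0,"rz":0},{"tx":0,"ty":0,"tz":0.028,"rx":0,"ry":0,"rz":0},{"tx":0,"ty":0,"tz":0.026,"rx":0,"ry":0,"rz":0},{"tx":0,"ty":0,"tz":0,"rx":0,"ry":0,"rz":0},{"tx":0,"ty":0,"tz":0,"rx":0,"ry":0,"rz":0}]'
python3 -m creep '[{"tx":0,"ty":0,"tz":0,"rx":0,"ry":0,"rz":0},{"tx":0,"ty":0,"tz":0,"rx":0,"ry":0,"rz":0},{"tx":0,"ty":0,"tz":0,"rx":0,"ry":0,"rz":0},{"tx":0,"ty":0,"tz":0,"rx":0,"ry":0,"rz":0},{"tx":0,"ty":0,"tz":0,"rx":0,"ry":0,"rz":0},{"tx":0,"ty":0,"tz":0,"rx":0,"ry":0,"rz":0},{"tx":0,"ty":0,"tz":0,"rx":0,"ry":0,"rz":0},{"tx":0,"ty":0,"tz":0,"rx":0,"ry":0,"rz":0}]' 0 35
python3 -m creep '[{"tx":0,"ty":0,"tz":-0.01,"rx":0,"ry":0,"rz":0},{"tx":0,"ty":0,"tz":-0.02,"rx":0,"ry":0,"rz":0},{"tx":0,"ty":0,"tz":-0.02,"rx":0,"ry":0,"rz":0},{"tx":0,"ty":0,"tz":0,"rx":0,"ry":0,"rz":0},{"tx":0,"ty":0,"tz":0,"rx":0,"ry":0,"rz":0}]'
python3 - <<'E'
from h import *
c=snap('scene','s9.png')
cv2.imwrite('pics/s9c.png',cv2.resize(c['pixels'][130:320,180:370,::-1],(570,570),interpolation=cv2.INTER_CUBIC))
E
```

```text
time_s: 15.78
tool_pos: [0.5462, -0.2425, 0.1463]
tool_rot: [179.8, 0.0, 72.0]
force: [-0.6, 0.1, 0.2]
grip_width: 0.0601
time_s: 16.77
tool_pos: [0.5446, -0.2419, 0.1437]
tool_rot: [180.0, -0.0, 72.0]
force: [0.7, -0.6, -2.0]
grip_width: 0.0135
time_s: 17.4
tool_pos: [0.5443, -0.2419, 0.1937]
tool_rot: [-180.0, 0.0, 72.0]
force: [0.2, 1.0, -4.0]
grip_width: 0.0133
```

View pics/s9c.png

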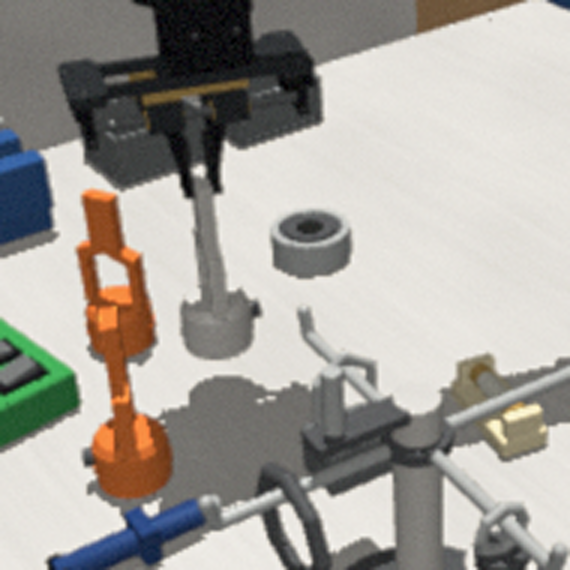

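```bash
python3 -m creep '[{"tx":0,"ty":0,"tz":-0.02,"rx":0,"ry":0,"rz":-3.4},{"tx":0,"ty":0,"tz":-0.02,"rx":0,"ry":0,"rz":-3.4},{"tx":0,"ty":0,"tz":-0.02,"rx":0,"ry":0,"rz":-3.4},{"tx":0,"ty":0,"tz":0,"rx":0,"ry":0,"rz":-3.5},{"tx":0.014,"ty":-0.009,"tz":0,"rx":0,"ry":0,"rz":0},{"tx":0.0205,"ty":-0.013,"tz":0,"rx":0,"ry":0,"rz":0},{"tx":0.0205,"ty":-0.013,"tz":0,"rx":0,"ry":0,"rz":0},{"tx":0.0205,"ty":-0.013,"tz":0,"rx":0,"ry":0,"rz":0},{"tx":0.0205,"ty":-0.013,"tz":0,"rx":0,"ry":0,"rz":0},{"tx":0.0205,"ty":-0.013,"tz":0,"rx":0,"ry":0,"rz":0},{"tx":0.0205,"ty":-0.013,"tz":0,"rx":0,"ry":0,"rz":0},{"tx":0.0205,"ty":-0.013,"tz":0,"rx":0,"ry":0,"rz":0},{"tx":0.0205,"ty":-0.013,"tz":0,"rx":0,"ry":0,"rz":0},{"tx":0.0205,"ty":-0.013,"tz":0,"rx":0,"ry":0,"rz":0},{"tx":0.004,"ty":-0.003,"tz":0,"rx":0,"ry":0,"rz":0},{"tx":0,"ty":0,"tz":0,"rx":0,"ry":0,"rz":0},{"tx":0,"ty":0,"tz":0,"rx":0,"ry":0,"rz":0}]'
```

```text
time_s: 19.58
tool_pos: [0.4309, -0.0313, 0.2535]
tool_rot: [-180.0, 0.0, 85.6]
force: [0.4, -0.2, -4.7]
grip_width: 0.0135
```

```bash
python3 -m creep '[{"tx":0.012,"ty":-0.0062,"tz":0,"rx":0,"ry":0,"rz":0},{"tx":0.018,"ty":-0.0062,"tz":0,"rx":0,"ry":0,"rz":0},{"tx":0.018,"ty":-0.0062,"tz":0,"rx":0,"ry":0,"rz":0},{"tx":0.018,"ty":-0.0062,"tz":0,"rx":0,"ry":0,"rz":0},{"tx":0.014,"ty":-0.0062,"tz":0,"rx":0,"ry":0,"rz":0},{"tx":0,"ty":0,"tz":0,"rx":0,"ry":0,"rz":0},{"tx":0,"ty":0,"tz":0,"rx":0,"ry":0,"rz":0}]'
python3 - <<'E'
from h import *
print(env.get_obs()['qpos'].round(1))
E
```

```text
time_s: 20.45
tool_pos: [0.406, 0.0511, 0.2537]
tool_rot: [180.0, 0.0, 85.7]
force: [1.2, -0.3, -4.9]
grip_width: 0.0137
[ 36.9 -14.4 -39.7 109.5  -9.2  81.7  -4.9]
```

```bash
python3 -m creep '[{"tx":0.012,"ty":0,"tz":0,"rx":0,"ry":0,"rz":0},{"tx":0.014,"ty":0,"tz":0,"rx":0,"ry":0,"rz":0},{"tx":0.014,"ty":0,"tz":0,"rx":0,"ry":0,"rz":0},{"tx":0.014,"ty":0,"tz":0,"rx":0,"ry":0,"rz":0},{"tx":0.008,"ty":0,"tz":0,"rx":0,"ry":0,"rz":0},{"tx":0,"ty":0,"tz":0,"rx":0,"ry":0,"rz":0},{"tx":0,"ty":0,"tz":0,"rx":0,"ry":0,"rz":0}]'
python3 - <<'E'
from h import *
c=snap('scene','s10.png')
cv2.imwrite('pics/s10c.png',cv2.resize(c['pixels'][180:360,260:440,::-1],(600,600),interpolation=cv2.INTER_CUBIC))
c=snap('wrist','w10.png');snap('top','t10.png')
E
```

```text
time_s: 21.32
tool_pos: [0.4105, 0.113, 0.2536]
tool_rot: [-180.0, 0.0, 85.7]
force: [-0.2, -0.3, -4.9]
grip_width: 0.0135
```

View pics/s10c.png

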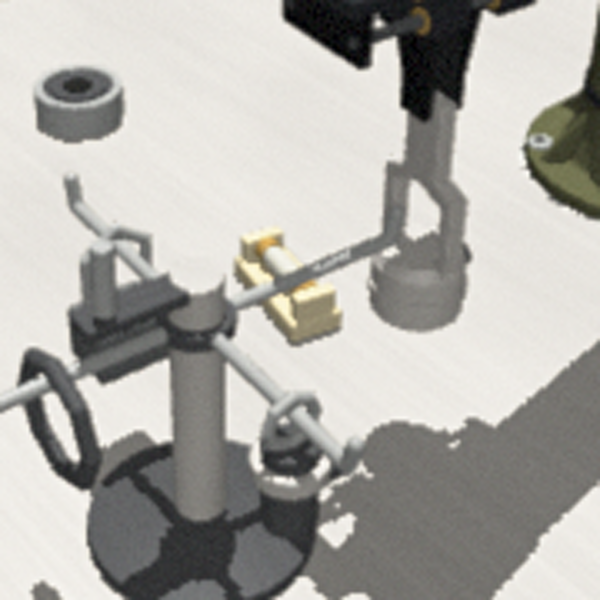

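View pics/w10.png

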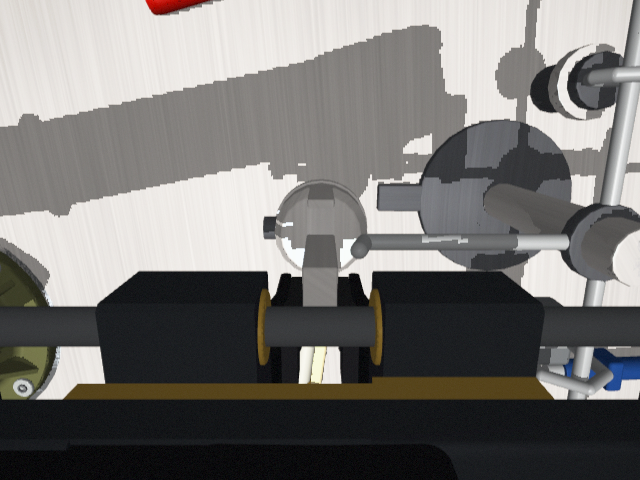

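Run:
```python
from h import *
S=snap('scene');W=snap('wrist')
print('tip tri',tri(S,(376.4,249),W,(361,245)),plane(W,361,245,.195),plane(S,376.4,249,.195))
z0=.11;ct=np.array([.4105,.113]);a=np.radians(85.7);d=np.array([np.cos(a),np.sin(a)])
for nm,p in (('ridge',[*ct,z0+.101]),('upL',[*(ct+.022*d),z0+.093]),('upR',[*(ct-.022*d),z0+.093]),('loL',[*(ct+.022*d),z0+.048]),('loR',[*(ct-.022*d),z0+.048]),('outL93',[*(ct+.032*d),z0+.093]),('outR93',[*(ct-.032*d),z0+.093])):
    s=proj(S,p);print(nm,s.round(1),((s-[260,180])*3.333).round(0),proj(W,p).round(1))
```

```text
tip tri (array([0.43516077, 0.11058451, 0.18036742]), np.float64(0.00011668259066069224)) [0.43394101 0.11479661 0.195     ] [0.44996983 0.12495545 0.195     ]
ridge [386.7 233.3] [422. 178.] [319.5 259.7]
upL [393.4 241.3] [445. 204.] [319.4 215.5]
upR [379.7 231.7] [399. 172.] [319.5 293.2]
loL [391.7 258.8] [439. 263.] [319.4 201.3]
loR [378.5 248.9] [395. 230.] [319.4 267.4]
outL93 [396.6 243.6] [455. 212.] [319.4 196.8]
outR93 [376.7 229.6] [389. 165.] [319.5 309.8]
```

```bash
python3 -m creep '[{"tx":0,"ty":0.005,"tz":0,"rx":0,"ry":0,"rz":0},{"tx":0,"ty":0.007,"tz":0,"rx":0,"ry":0,"rz":0},{"tx":0,"ty":0.007,"tz":0,"rx":0,"ry":0,"rz":0},{"tx":0,"ty":0.007,"tz":0,"rx":0,"ry":0,"rz":0},{"tx":0,"ty":0.006,"tz":0,"rx":0,"ry":0,"rz":0},{"tx":0,"ty":0,"tz":0,"rx":0,"ry":0,"rz":0},{"tx":0,"ty":0,"tz":0,"rx":0,"ry":0,"rz":0}]'
python3 - <<'E'
from h import *
c=snap('scene','s11.png')
cv2.imwrite('pics/s11c.png',cv2.resize(c['pixels'][180:360,260:440,::-1],(600,600),interpolation=cv2.INTER_CUBIC))
c=snap('wrist','w11.png')
E
```

```text
time_s: 22.45
tool_pos: [0.4422, 0.1112, 0.2536]
tool_rot: [-180.0, 0.0, 85.7]
force: [-0.3, 0.4, -3.5]
grip_width: 0.0136
```

View pics/s11c.png

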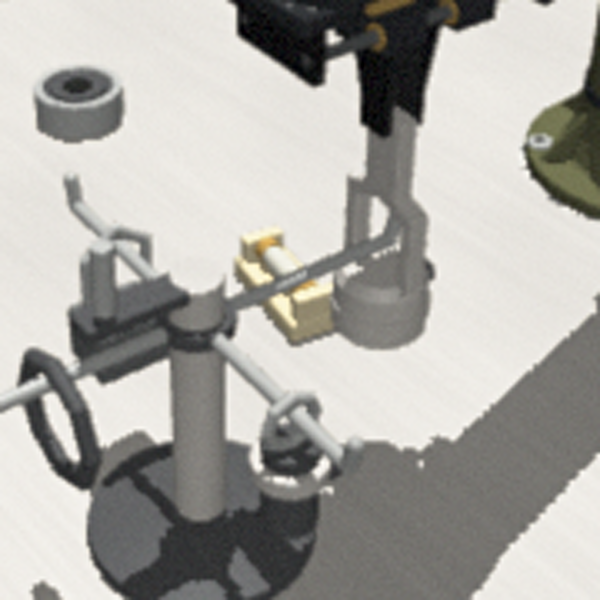

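View pics/w11.png

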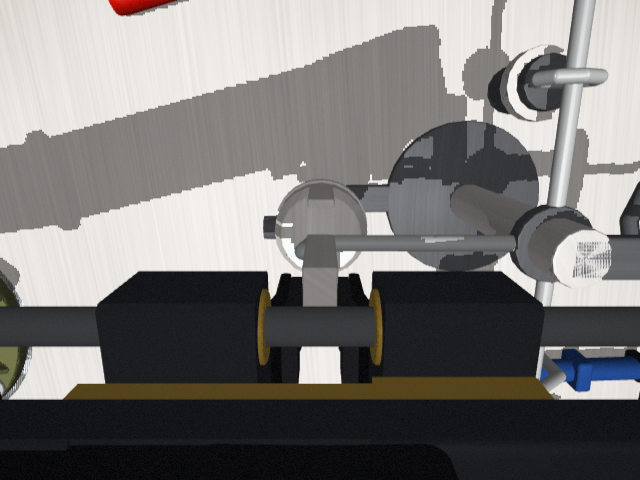

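Threaded: the tip shows on the outer side of the hanger at wrist (300,247), and the force is normal. Next I'll slide it inward and lower.

```bash
python3 -m creep '[{"tx":0,"ty":0.009,"tz":0,"rx":0,"ry":0,"rz":0},{"tx":0,"ty":0.009,"tz":0,"rx":0,"ry":0,"rz":0},{"tx":0,"ty":0.009,"tz":0,"rx":0,"ry":0,"rz":0},{"tx":0,"ty":0.008,"tz":0,"rx":0,"ry":0,"rz":0},{"tx":0,"ty":0,"tz":0,"rx":0,"ry":0,"rz":0},{"tx":0,"ty":0,"tz":0.008,"rx":0,"ry":0,"rz":0},{"tx":0,"ty":0,"tz":0.008,"rx":0,"ry":0,"rz":0},{"tx":0,"ty":0,"tz":0.008,"rx":0,"ry":0,"rz":0},{"tx":0,"ty":0,"tz":0.004,"rx":0,"ry":0,"rz":0},{"tx":0,"ty":0,"tz":0,"rx":0,"ry":0,"rz":0},{"tx":0,"ty":0,"tz":0,"rx":0,"ry":0,"rz":0}]'
python3 -m creep '[{"tx":0,"ty":0,"tz":0.001,"rx":0,"ry":0,"rz":0},{"tx":0,"ty":0,"tz":0.001,"rx":0,"ry":0,"rz":0},{"tx":0,"ty":0,"tz":0,"rx":0,"ry":0,"rz":0},{"tx":0,"ty":0,"tz":0,"rx":0,"ry":0,"rz":0}]'
python3 - <<'E'
from h import *
c=snap('scene','s12.png')
cv2.imwrite('pics/s12c.png',cv2.resize(c['pixels'][180:360,260:440,::-1],(600,600),interpolation=cv2.INTER_CUBIC))
c=snap('wrist','w12.png')
E
```

```text
time_s: 23.92
tool_pos: [0.4775, 0.1086, 0.226]
tool_rot: [180.0, 0.0, 85.7]
force: [-0.7, 0.5, -3.3]
grip_width: 0.0134
time_s: 24.42
tool_pos: [0.4773, 0.1085, 0.2237]
tool_rot: [-180.0, 0.0, 85.7]
force: [-0.0, -0.7, -4.3]
grip_width: 0.0137
```

View pics/s12c.png

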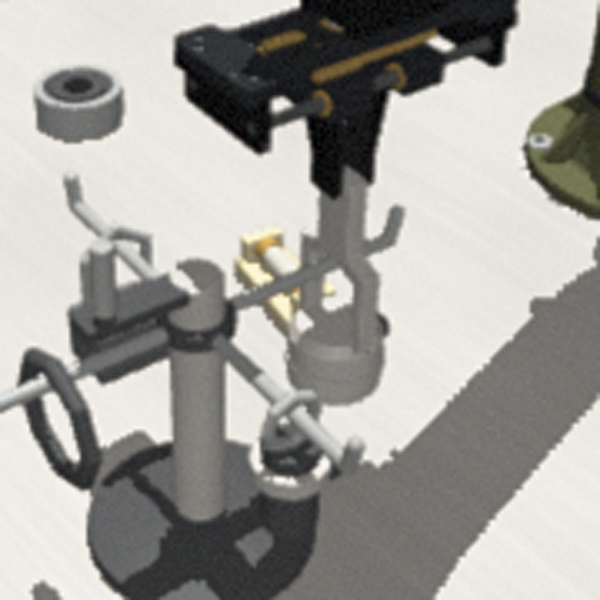

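View pics/w12.png

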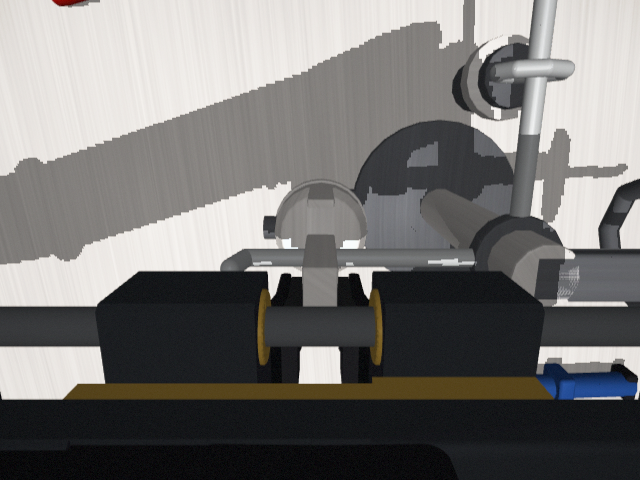

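Not resting yet: the tool still carries about 4 N. I'll lower in 1 mm steps.

```bash
python3 -m creep '[{"tx":0,"ty":0,"tz":0.001,"rx":0,"ry":0,"rz":0},{"tx":0,"ty":0,"tz":0,"rx":0,"ry":0,"rz":0},{"tx":0,"ty":0,"tz":0,"rx":0,"ry":0,"rz":0}]'
python3 -m creep '[{"tx":0,"ty":0,"tz":0.001,"rx":0,"ry":0,"rz":0},{"tx":0,"ty":0,"tz":0,"rx":0,"ry":0,"rz":0},{"tx":0,"ty":0,"tz":0,"rx":0,"ry":0,"rz":0}]'
```

```text
time_s: 24.9
tool_pos: [0.4774, 0.1086, 0.2228]
tool_rot: [180.0, 0.0, 85.7]
force: [0.6, 0.2, -3.0]
grip_width: 0.0134
time_s: 25.28
tool_pos: [0.4777, 0.1087, 0.2226]
tool_rot: [179.9, 0.0, 85.7]
force: [-2.5, -0.5, 5.6]
grip_width: 0.0139
```

```bash
python3 -m creep '[{"tx":0,"ty":0,"tz":-0.0006,"rx":0,"ry":0,"rz":0},{"tx":0,"ty":0,"tz":0,"rx":0,"ry":0,"rz":0},{"tx":0,"ty":0,"tz":0,"rx":0,"ry":0,"rz":0}]' - 5
python3 -m creep '[{"tx":0,"ty":0,"tz":0,"rx":0,"ry":0,"rz":0},{"tx":0,"ty":0,"tz":0,"rx":0,"ry":0,"rz":0},{"tx":0,"ty":0,"tz":0,"rx":0,"ry":0,"rz":0},{"tx":0,"ty":0,"tz":0,"rx":0,"ry":0,"rz":0}]' 0.045
python3 -m creep '[{"tx":0,"ty":0,"tz":-0.01,"rx":0,"ry":0,"rz":0},{"tx":0,"ty":0,"tz":-0.02,"rx":0,"ry":0,"rz":0},{"tx":0,"ty":0,"tz":-0.04,"rx":0,"ry":0,"rz":0},{"tx":0,"ty":0,"tz":-0.05,"rx":0,"ry":0,"rz":0},{"tx":0,"ty":0,"tz":-0.05,"rx":0,"ry":0,"rz":0},{"tx":-0.03,"ty":0,"tz":0,"rx":0,"ry":0,"rz":0},{"tx":-0.03,"ty":0.02,"tz":0,"rx":0,"ry":0,"rz":0},{"tx":-0.03,"ty":0.02,"tz":0,"rx":0,"ry":0,"rz":0},{"tx":0,"ty":0,"tz":0,"rx":0,"ry":0,"rz":0},{"tx":0,"ty":0,"tz":0,"rx":0,"ry":0,"rz":0},{"tx":0,"ty":0,"tz":0,"rx":0,"ry":0,"rz":0},{"tx":0,"ty":0,"tz":0,"rx":0,"ry":0,"rz":0}]'
python3 - <<'E'
from h import *
c=snap('scene','s13.png')
cv2.imwrite('pics/s13c.png',cv2.resize(c['pixels'][180:360,260:440,::-1],(600,600),interpolation=cv2.INTER_CUBIC))
c=snap('wrist','w13.png');np.savez('w13.npz',R=c['R'],t=c['t'],intrinsics=c['intrinsics']);snap('top','t13.png')
E
```

```text
time_s: 25.65
tool_pos: [0.4777, 0.1086, 0.2226]
tool_rot: [179.9, -0.0, 85.7]
force: [0.5, -0.1, 3.9]
grip_width: 0.0136
time_s: 26.15
tool_pos: [0.4772, 0.1085, 0.2221]
tool_rot: [-180.0, 0.0, 85.7]
force: [0.6, -0.5, 0.0]
grip_width: 0.0422
time_s: 27.65
tool_pos: [0.5103, 0.0168, 0.3927]
tool_rot: [180.0, 0.0, 85.8]
force: [0.3, -0.5, 0.5]
grip_width: 0.0451
```

View pics/s13c.png

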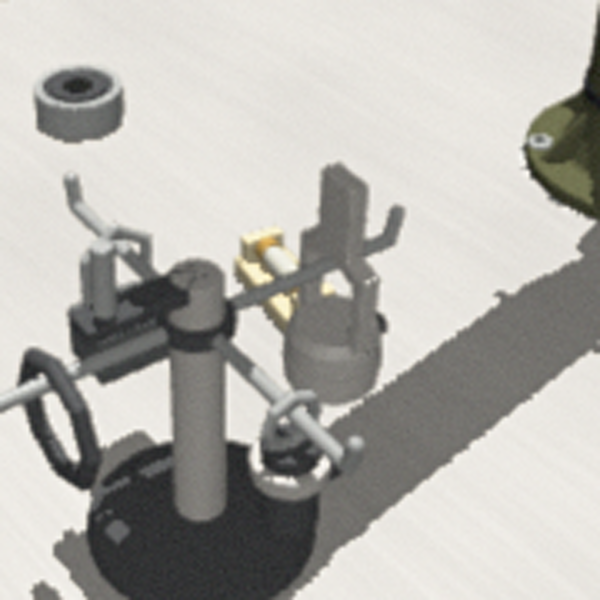

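View pics/w13.png

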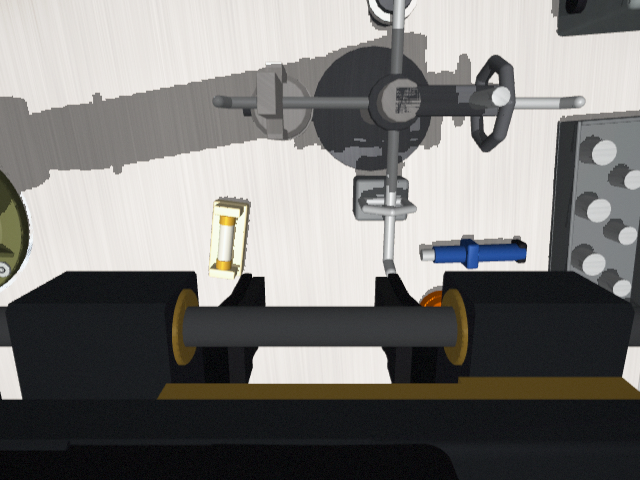

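View pics/t13.png

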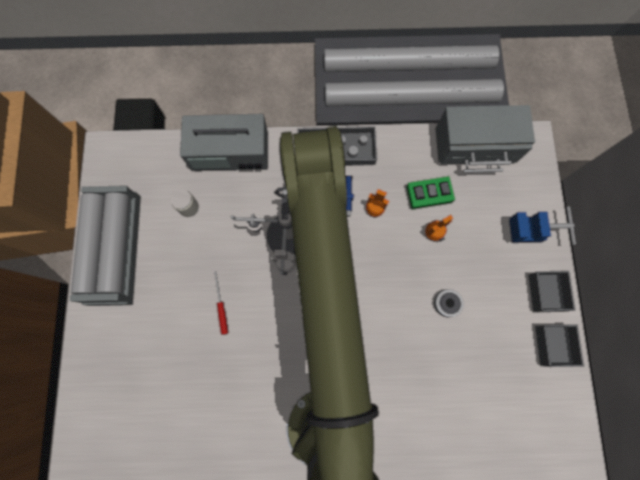

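It hangs level with the branch through its window. Next I'll check the branch heading and whether it stays still.

```bash
python3 -m creep '[{"tx":0,"ty":0,"tz":0,"rx":0,"ry":0,"rz":0},{"tx":0,"ty":0,"tz":0,"rx":0,"ry":0,"rz":0},{"tx":0,"ty":0,"tz":0,"rx":0,"ry":0,"rz":0},{"tx":0,"ty":0,"tz":0,"rx":0,"ry":0,"rz":0},{"tx":0,"ty":0,"tz":0,"rx":0,"ry":0,"rz":0},{"tx":0,"ty":0,"tz":0,"rx":0,"ry":0,"rz":0},{"tx":0,"ty":0,"tz":0,"rx":0,"ry":0,"rz":0},{"tx":0,"ty":0,"tz":0,"rx":0,"ry":0,"rz":0}]'
python3 - <<'E'
from ang import *
c=snap('wrist','w14.png');a=cv2.imread('pics/w13.png');b=cv2.imread('pics/w14.png')
d=cv2.absdiff(a,b)[:170,200:600].max(2);print('moved px',(d>40).sum())
print(an(c,(218.5,102),(579,102),.195))
cv2.imwrite('pics/w14c.png',cv2.resize(b[60:140,205:405],(800,320),interpolation=cv2.INTER_CUBIC))
E
```

```text
time_s: 28.8
tool_pos: [0.5105, 0.0158, 0.3923]
tool_rot: [-180.0, 0.0, 85.7]
force: [0.5, 0.3, -0.3]
grip_width: 0.045
moved px 1614
(np.float64(175.72), array([0.4339, 0.1095, 0.195 ]), array([0.7313, 0.0873, 0.195 ]))
```

View pics/w14c.png

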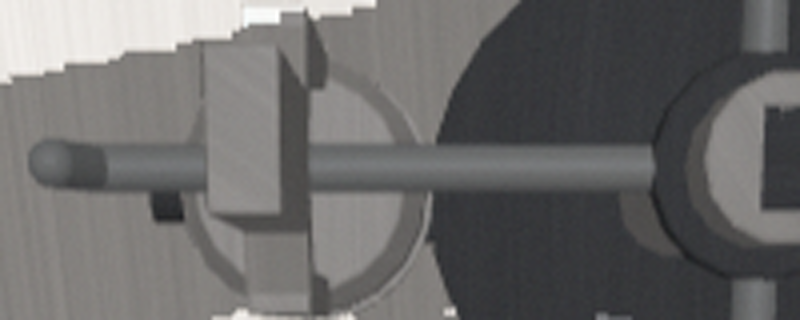

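Run:
```python
from h import *
c=snap('scene','s15.png');a=cv2.imread('pics/s13.png');b=cv2.imread('pics/s15.png')
print((cv2.absdiff(a,b)[225:360,270:400].max(2)>30).sum(), env.get_obs()['force'],env.sign_off())
```

```text
the job is handed in; nothing more can be done
109 [ 0.60586389 -1.10906953  0.57601865] None
```

I turned the tree about 158° clockwise by its crank pin, so the empty branch lies over the foot's tab, and let it stand. I then picked up the grey aluminium sensor by its tab, threaded its window over the upturned tip, and left it hanging upright about 105 mm out on that branch. I handed the job in at about 29 s, with the gripper clear of everything.

**Last checks:**
- **Branch over the tab:** the branch heading measured 175.7° after hanging. The tab measured 175.4–175.9° before the sensor hid it.
- **Sensor:** the last pictures show the branch through its window. The contact force came on at the expected height as I lowered it, and dropped to zero when I opened the gripper.
- **Bystanders:** they look where they were in the final top picture, as far as the arm leaves them visible. The arm hides or partly covers the fuse holder and the probe there. The last wrist picture shows both, apparently undisturbed, but I did not measure their positions.

**What failed or disagreed:**
- **Refused moves:** my first two move calls were refused because the rows left out some of the six values. Nothing moved.
- **Axis position:** the top and wrist cameras put the rack's axis about 5 mm apart in x. I went with the wrist camera, which matched the contacts.
- **Stillness:** I compared two scene pictures taken about 1 s apart. About 109 pixels around the rack had changed. I took this for the arm's shadow shifting rather than the sensor swinging, but did not confirm it.

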